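# Load the lot pawns into the tilting magazine and prove its catch

### The job

Load the colour-headed pawns that lie on the table into the slot of the galvanised tilting bin, one at a time, so that they will come out lowest first in the order red, yellow, green, blue, white, black (leaving out colours that are not there); tilt the bin forward first if it is not open. Lay the brass follower roller in last, on top of them. Then swing the bin upright until its catch holds, and tug the red handle firmly, drawing it well out against its spring, to see that the bin stays shut; if it gives, press it home and tug again. Leave the bin caught and all other things where they stand.

Things in the scene. Friction and masses are not known exactly. Their poses are not given: they have to be found in the camera images.
- bin (a joint): tilt of the bin about its stiff pin, rad: 0 = upright, fully shut; 0.50 = tilted forward (to its front), its stop, for loading. It stays where it is left (loaded, it may drop forward from over 0.3); moving it takes 2 to 6 N at the handle. From about 0.09 rad inwards a spring catch resists: pressing it over to 0 takes up to 15 N there. Caught, it stands a pull of 12 N. It starts at any tilt over 0.1, never caught; near 0.1 it looks shut but is not
- bin_slot (a point): centre of the slot's floor, on the tilting bin. Slot 100 mm long along y, 48 mm thick along x, 213 mm deep along z (z up the slot to the mouth, x to the bin's back). 3 mm sheet; front and back walls each have a 40 mm wide slit down the middle, full height, for fingers. Pawns lie across it, axis along y, piled single file; the lowest comes out first; it holds five and the follower
- bin_mouth (a point): centre of the slot's mouth, 213 mm up the slot from bin_slot, same axes; flared lips stand 14 mm above it. With the bin upright a fixed hood, 297 mm above the table, its front edge 12 mm behind the front face, covers the mouth: load with the bin tilted forward. Pawns let go in the mouth drop down the slot
- bin_pin (a point): middle of the fixed hinge pin at the bin's bottom front edge, 35 mm above the table; x to the bin's back, y along the pin, z up. The frame does not move but is placed anew each start: base plate 225 x 190 mm, 12 mm thick, from 75 mm in front of the pin; two posts 84 mm to the sides, 66 mm behind the pin, 295 mm tall
- handle (a joint): how far the red handle is drawn out from the bin against its spring, m: 0 = in (rest), 0.012 = at its stop. 5 mm takes about 5 N, 12 mm about 10 N. Pushed inwards it acts directly on the bin
- handle_bar (a point): middle of the red bar handle (12 mm thick, 84 mm long along y, on a thin shank at each end), 75 mm in front of the bin's front face and, upright, 165 mm above the pin; it tilts with the bin. Axes as bin_slot; it draws out along -x. Pinch it from above with the bin upright, or in line with the tilted bin, a finger on either side
- pawn_red: pawn of pale ash with red ball head and red band on the eight-sided foot, 88 mm long, lying on the table (None if absent). Origin on its axis at mid-length, 18 mm above the table; own x along the axis, foot to head. Foot and head 36 mm across; grip the waist, 22 mm across over the middle 22 mm. 50 to 85 g; it may roll on if knocked
- pawn_yellow: pawn of pale ash with yellow ball head and yellow band on the eight-sided foot, 88 mm long, lying on the table (None if absent). Origin on its axis at mid-length, 18 mm above the table; own x along the axis, foot to head. Foot and head 36 mm across; grip the waist, 22 mm across over the middle 22 mm. 50 to 85 g; it may roll on if knocked
- pawn_green: pawn of pale ash with green ball head and green band on the eight-sided foot, 88 mm long, lying on the table (None if absent). Origin on its axis at mid-length, 18 mm above the table; own x along the axis, foot to head. Foot and head 36 mm across; grip the waist, 22 mm across over the middle 22 mm. 50 to 85 g; it may roll on if knocked
- pawn_blue: pawn of pale ash with blue ball head and blue band on the eight-sided foot, 88 mm long, lying on the table (None if absent). Origin on its axis at mid-length, 18 mm above the table; own x along the axis, foot to head. Foot and head 36 mm across; grip the waist, 22 mm across over the middle 22 mm. 50 to 85 g; it may roll on if knocked
- pawn_white: pawn of pale ash with white ball head and white band on the eight-sided foot, 88 mm long, lying on the table (None if absent). Origin on its axis at mid-length, 18 mm above the table; own x along the axis, foot to head. Foot and head 36 mm across; grip the waist, 22 mm across over the middle 22 mm. 50 to 85 g; it may roll on if knocked
- pawn_black: pawn of pale ash with black ball head and black band on the eight-sided foot, 88 mm long, lying on the table (None if absent). Origin on its axis at mid-length, 18 mm above the table; own x along the axis, foot to head. Foot and head 36 mm across; grip the waist, 22 mm across over the middle 22 mm. 50 to 85 g; it may roll on if knocked
- follower: brass follower roller, 88 mm long, square ends 30 x 30 mm, waist 22 mm across over the middle 28 mm, 0.2 kg, lying on the table; it weighs the pile down in the slot and goes in last. Origin on its axis at mid-length, 15 mm above the table; own x along the axis
- saucer: white saucer, 140 mm across, 18 mm high; bystander, leave it. Origin under its centre
- cup: blue ceramic cup, 76 mm across, 70 mm high, with a handle; bystander, leave it. Origin under its centre
- king: walnut king, 42 mm across, 105 mm tall, standing; bystander, leave it. Origin under its centre
- rook: walnut rook, 40 mm across, 66 mm tall, standing; bystander, leave it. Origin under its centre
- bookend: heavy walnut bookend, 90 x 120 mm foot, 150 mm tall; bystander, leave it. Origin under its centre
- chess_clock: black chess clock, 55 x 150 x 87 mm; bystander, leave it. Origin under its centre
Not all that is in view belongs to the job. Leave any orange or turquoise look-alike of the pawn_red alone. Leave any turquoise look-alike of the pawn_black alone.

How it is judged (in metres and radians):
On the way, in this order (a step that is already met when the one before it is completed fails the run):
1. the red pawn (if there is one) lies inside the bin's slot, let go, before any later colour is in (x of pawn_red in the frame of bin_slot between -0.03 and 0.03 m and y of pawn_red in the frame of bin_slot between -0.03 and 0.03 m and z of pawn_red in the frame of bin_slot between 0.005 and 0.178 m and contact force between pawn_red and the fingers below 0.05 N and linear speed of pawn_red below 0.08 m/s), for 0.2 s.
2. the yellow pawn (if there is one) lies inside the bin's slot, let go, before any later colour is in (x of pawn_yellow in the frame of bin_slot between -0.03 and 0.03 m and y of pawn_yellow in the frame of bin_slot between -0.03 and 0.03 m and z of pawn_yellow in the frame of bin_slot between 0.005 and 0.178 m and contact force between pawn_yellow and the fingers below 0.05 N and linear speed of pawn_yellow below 0.08 m/s), for 0.2 s.
3. the green pawn (if there is one) lies inside the bin's slot, let go, before any later colour is in (x of pawn_green in the frame of bin_slot between -0.03 and 0.03 m and y of pawn_green in the frame of bin_slot between -0.03 and 0.03 m and z of pawn_green in the frame of bin_slot between 0.005 and 0.178 m and contact force between pawn_green and the fingers below 0.05 N and linear speed of pawn_green below 0.08 m/s), for 0.2 s.
4. the blue pawn (if there is one) lies inside the bin's slot, let go, before any later colour is in (x of pawn_blue in the frame of bin_slot between -0.03 and 0.03 m and y of pawn_blue in the frame of bin_slot between -0.03 and 0.03 m and z of pawn_blue in the frame of bin_slot between 0.005 and 0.178 m and contact force between pawn_blue and the fingers below 0.05 N and linear speed of pawn_blue below 0.08 m/s), for 0.2 s.
5. the white pawn (if there is one) lies inside the bin's slot, let go, before any later colour is in (x of pawn_white in the frame of bin_slot between -0.03 and 0.03 m and y of pawn_white in the frame of bin_slot between -0.03 and 0.03 m and z of pawn_white in the frame of bin_slot between 0.005 and 0.178 m and contact force between pawn_white and the fingers below 0.05 N and linear speed of pawn_white below 0.08 m/s), for 0.2 s.
6. the black pawn (if there is one) lies inside the bin's slot, let go, before any later colour is in (x of pawn_black in the frame of bin_slot between -0.03 and 0.03 m and y of pawn_black in the frame of bin_slot between -0.03 and 0.03 m and z of pawn_black in the frame of bin_slot between 0.005 and 0.178 m and contact force between pawn_black and the fingers below 0.05 N and linear speed of pawn_black below 0.08 m/s), for 0.2 s.
7. with all the pawns in, the brass follower lies inside the slot on top of them, let go (x of follower in the frame of bin_slot between -0.03 and 0.03 m and y of follower in the frame of bin_slot between -0.03 and 0.03 m and z of follower in the frame of bin_slot between 0.005 and 0.208 m and contact force between follower and the fingers below 0.05 N and linear speed of follower below 0.08 m/s), for 0.2 s.
8. with the slot loaded, the bin is swung upright past its catch (joint bin below 0.02 rad) (value of joint bin below 0.02 rad), for 0.2 s.
9. the handle is tugged outward by more than 5 mm of its spring travel while the bin stays shut (below 0.02 rad) (value of joint bin below 0.02 rad and value of joint handle above 0.005 m), for 0.2 s.
At the end, for the whole second after the job is handed in: every pawn present and the follower lie at rest in the slot (centres within 30 mm of its middle; pawns below 178 mm, follower below 208 mm above its floor), loaded in order; the bin is shut (below 0.02 rad), its handle in (below 3 mm), after a tug of over 5 mm that did not open it (x of follower in the frame of bin_slot between -0.03 and 0.03 m and y of follower in the frame of bin_slot between -0.03 and 0.03 m and z of follower in the frame of bin_slot between 0.005 and 0.208 m and linear speed of each of follower, pawn_red, pawn_yellow, pawn_green, pawn_blue, pawn_white, pawn_black below 0.03 m/s and x of pawn_red in the frame of bin_slot between -0.03 and 0.03 m and y of pawn_red in the frame of bin_slot between -0.03 and 0.03 m and z of pawn_red in the frame of bin_slot between 0.005 and 0.178 m and x of pawn_yellow in the frame of bin_slot between -0.03 and 0.03 m and y of pawn_yellow in the frame of bin_slot between -0.03 and 0.03 m and z of pawn_yellow in the frame of bin_slot between 0.005 and 0.178 m and x of pawn_green in the frame of bin_slot between -0.03 and 0.03 m and y of pawn_green in the frame of bin_slot between -0.03 and 0.03 m and z of pawn_green in the frame of bin_slot between 0.005 and 0.178 m and x of pawn_blue in the frame of bin_slot between -0.03 and 0.03 m and y of pawn_blue in the frame of bin_slot between -0.03 and 0.03 m and z of pawn_blue in the frame of bin_slot between 0.005 and 0.178 m and x of pawn_white in the frame of bin_slot between -0.03 and 0.03 m and y of pawn_white in the frame of bin_slot between -0.03 and 0.03 m and z of pawn_white in the frame of bin_slot between 0.005 and 0.178 m and x of pawn_black in the frame of bin_slot between -0.03 and 0.03 m and y of pawn_black in the frame of bin_slot between -0.03 and 0.03 m and z of pawn_black in the frame of bin_slot between 0.005 and 0.178 m and value of joint bin below 0.02 rad and value of joint handle below 0.003 m and velocity of joint bin below 0.05 rad/s); the robot touches nothing.
It fails at once if a bystander (saucer, cup, king, rook, bookend or chess clock) is moved by more than 40 mm or tipped over (distance of any of saucer, cup, king, rook, bookend, chess_clock from where it was at the start of the episode above 0.04 m or angle between any of saucer, cup, king, rook, bookend, chess_clock's own z axis and vertical above 0.6 rad).
Of pawn_red, pawn_yellow, pawn_green, pawn_blue, pawn_white, pawn_black only 3 to 5 are there at a start; the rules pass over those that are not, and their reading is None.
At some moment in a run one of follower may be knocked a few centimetres aside while the robot is not near it.
It also fails if it takes over 210 s, if anything falls off the work surface, if the arm or the gripper's body presses on something with over 40 N, if the wrist force passes 120 N, or if a joint passes its speed limit or range.

### The arm

A 6-joint arm with a two-finger parallel gripper is mounted at the origin on the work surface. World frame = base frame: x ahead of the robot, y to its left, z up, the work surface at z = 0. Lengths are in mm, angles in rad, forces in N, time in s.
With the tool pointing down it reaches from about 275 to 750 mm from the base axis. Payload 10.2 kg.
Tool frame: the origin (TCP) lies midway between the tips of the shut fingers; the grasp point (between the pads) lies 19 mm behind it; z points along the fingers, y is the line along which they close (so a half turn about z gives the same grasp; the last joint's range is limited). The gripper opens to 85 mm and grips with 20 to 120 N. Pads are 22 mm wide; open, the fingers measure 114 mm over their backs; the gripper's body (76 mm by 85 mm) begins 54 mm behind the grasp point. The pads swing forward as they close: fully open they stand 13 mm farther back than shut.
Start: joints at [-1.399, 0.313, 1.498, -0, 1.331, -0.223], TCP at [201.915, -484.625, 231.294] pointing down, gripper open.
Joint ranges: [-2.94, 2.94], [-0.97, 2.17], [0.19, 2.56], [-1.23, 4.37], [0.02, 3.11], [-2.88, 2.88]. Speed limits (rad/s): [2.39, 2.39, 3.01, 3.14, 3.14, 3.14].

### API

Orientations are given as a unit quaternion [w, x, y, z].
In Python, from rig import ctrl gives the robot as it stands.
- The arm moves only by the tool send_rows, never from a script. Its argument "targets" is a list of rows, each an object with "offset": the shift along the world's x, y, z in cm, a list of three; "spin": the turn about the world's z in rad. A call has 1 to 8 rows; each row is the pose to reach, as a shift and turn from the pose commanded when the call began; what a row does not reach only later rows make up. A row lasts 1/12 s, in which the tool goes at most 41.7 mm and 7.16 degrees, less where a joint would pass 70% of its speed; a pose out of reach is approached as far as the arm can. A call with a gripper value outside its range is refused whole. "grip" is the opening, from 0 (shut) to 1 (fully open), set as the call begins (left out, the last holds). The fingers move at their own pace and stop on an object; "squeeze" is the grip in N (left out, the last holds). Time passes only in rows, so rows that repeat a pose let the fingers close. It gives the time, the measured TCP pose, the force, the opening and the grip force at its end, in the units of the state.
- ctrl.sense(): the state, without advancing time (a new reading comes with each control period).
- ctrl.capture(name): name is "scene" or "top" or "wrist"; returns (picture, depth): 384x512x3 uint8, red, green, blue; 384x512 float32, mm along the optical axis (not along the pixel's ray), 0 where there is no reading.
- ctrl.calibration(name): a dict with "fx", "fy", "cx", "cy" (pixels), "view" (4x4, takes a point from world to camera coordinates); the wrist camera has in their place "mount" (4x4, takes a point from camera to tool coordinates, whose origin is the TCP and whose axes are the flange's). Camera axes: x right, y down, z forward; pixel columns grow to the right and rows downward; lengths in mm; the calibration is good to about 2 mm. The wrist camera is an equidistant fisheye: a pixel r from the principal point sees the ray r / f radians off the axis. A picture is of the moment at which its call begins: read the wrist's pose just before it. calibration takes no time and is no camera call.
- ctrl.finish_job(): hands the job in; it is judged then, once.
Trained networks look in the newest picture that a camera, given by its name, has taken for a name from the list of things; names that differ only in an ending like _2 or _b are one class to them, and where a whole thing is asked for, a point or a joint stands for the part that bears it (a point fixed in the world has none). Each returns a list of dicts, best first, with "conf" (0 to 1); they miss things now and then, are a little off and sometimes report something else, mostly with a low value. They report only what shows in the picture. A call takes as long as a camera call. They do not tell look-alikes from the thing itself.
- ctrl.search_frame(camera, query): "box" ([left, top, right, bottom] in pixels, round what is visible of it).
- ctrl.place_of(camera, query): "uv" ([column, row] in pixels: a listed point, or the origin of a listed thing).
The state is a dict: "time_s": time; "joints": joint angles; "dq": joint speeds; "tau": joint torques, N m; "eef_pos": TCP position; "ee_rot": TCP orientation; "force": force on the tool from outside, world axes, zero at the start; "wrist_torque": the same for the moment, N m; "grip_width": opening from 0.0 (shut) to 1.0 (fully open); "grip_force": force on a finger pad.
Only numpy, scipy, OpenCV 4.12 (cv2) and the standard library are available. Lean on these libraries where they do the work, as an engineer would, in place of code of your own. Each camera call takes 0.05 s, during which the arm holds its last target. There are 200 camera calls.

## Working session

There is one attempt and no reset: what is moved stays moved. The work goes in short steps, Python scripts to look and compute and a tool call to move; the robot and the scene stay as the last step left them, time stands still between calls to the robot, and variables do not carry over. Pictures are saved under pics/ and viewed, at most 14 in all, crops included, and the job is handed in when it is done.

Besides the shell and the picture viewer there is one more tool, called by a JSON object that holds its "op" and its "data". send_rows: Moves the arm, as the interface text tells. Its arguments: {"type":"object","properties":{"targets":{"type":"array"},"grip":{"type":"number"},"squeeze":{"type":"number"}},"required":["targets"]}

```bash
ls; mkdir -p pics
cat > h.py <<'E'
import numpy as np, cv2, json
from rig import ctrl
from scipy.spatial.transform import Rotation as R
def cap(n):
    im,d=ctrl.capture(n); np.savez('/tmp/%s.npz'%n,im=im,d=d); return im,d
def save(im,p,box=None,k=1):
    if box: im=im[box[1]:box[3],box[0]:box[2]]
    im=cv2.resize(im,None,fx=k,fy=k,interpolation=cv2.INTER_CUBIC); cv2.imwrite('pics/'+p,im[...,::-1])
def world(n,uv,depth):
    c=ctrl.calibration(n); u,v=np.asarray(uv,float).T; depth=np.asarray(depth,float)
    p=np.stack([(u-c['cx'])/c['fx']*depth,(v-c['cy'])/c['fy']*depth,depth,np.ones_like(depth)],-1)
    return (p@np.linalg.inv(np.array(c['view'])).T)[...,:3]
def ray(n,uv,z):
    c=ctrl.calibration(n); T=np.linalg.inv(np.array(c['view']))
    d=T[:3,:3]@[(uv[0]-c['cx'])/c['fx'],(uv[1]-c['cy'])/c['fy'],1]; o=T[:3,3]
    return o+d*(z-o[2])/d[2]
def proj(n,p):
    c=ctrl.calibration(n); q=np.array(c['view'])@[*p,1]
    return [c['fx']*q[0]/q[2]+c['cx'],c['fy']*q[1]/q[2]+c['cy']]
def cloud(n):
    z=np.load('/tmp/%s.npz'%n); d=z['d']; v,u=np.mgrid[:384,:512]
    return world(n,np.stack([u.ravel(),v.ravel()],-1),d.ravel()).reshape(384,512,3),z['im'],d
E
python3 - <<'E'
from h import *
for n in('top','scene'):
    im,d=cap(n); save(im,n+'0.png',k=1.5)
    print(n,np.round(np.linalg.inv(np.array(ctrl.calibration(n)['view'])),2).tolist())
    for q in 'bin_slot bin_mouth bin_pin handle_bar pawn_red pawn_yellow pawn_green pawn_blue pawn_white pawn_black follower saucer cup king rook bookend chess_clock'.split():
        print(q,[([round(x) for x in r['uv']],round(r['conf'],2)) for r in ctrl.place_of(n,q)])
print(ctrl.sense())
E
```

```text
pics
top [[-0.03, -0.99, 0.11, 356.66], [-1.0, 0.03, 0.0, 39.77], [-0.0, -0.11, -0.99, 1663.75], [0.0, 0.0, 0.0, 1.0]]
bin_slot [([208, 145], 0.83)]
bin_mouth [([206, 145], 0.69), ([159, 223], 0.29), ([262, 227], 0.19)]
bin_pin [([210, 154], 0.88)]
handle_bar [([212, 172], 0.75)]
pawn_red [([269, 180], 0.78), ([304, 187], 0.67), ([340, 195], 0.59), ([148, 191], 0.25)]
pawn_yellow [([289, 228], 0.47)]
pawn_green []
pawn_blue []
pawn_white []
pawn_black [([263, 226], 0.79), ([240, 264], 0.54)]
follower [([197, 236], 0.6)]
saucer [([159, 227], 0.64)]
cup [([143, 276], 0.68)]
king [([136, 183], 0.44)]
rook [([150, 193], 0.52)]
bookend [([352, 142], 0.98)]
chess_clock [([294, 136], 0.56)]
scene [[-1.0, 0.06, -0.07, 584.92], [0.09, 0.61, -0.79, 859.39], [-0.0, -0.79, -0.61, 786.08], [0.0, 0.0, 0.0, 1.0]]
bin_slot [([170, 262], 0.93)]
bin_mouth [([183, 196], 0.77)]
bin_pin [([183, 265], 0.75), ([171, 260], 0.24)]
handle_bar [([222, 214], 0.75)]
pawn_red [([227, 193], 0.8), ([238, 168], 0.56), ([226, 212], 0.55)]
pawn_yellow [([273, 198], 0.54)]
pawn_green []
pawn_blue []
pawn_white [([360, 
[... 340 characters left out ...]
oints': array([-1.39942302e+00,  3.12887445e-01,  1.49771484e+00, -2.06443913e-06,
        1.33099660e+00, -2.23429648e-01]), 'dq': array([-2.10735060e-03, -7.93554608e-04, -1.43236484e-03, -6.73268351e-04,
        7.99714579e-05,  7.79546721e-04]), 'tau': array([ 2.53521875e-05, -4.12161434e+01, -2.59903550e+01, -1.77759403e-04,
        4.83723998e-04,  2.99877559e-05]), 'eef_pos': array([ 201.90283526, -484.62447747,  231.29500926]), 'ee_rot': array([-3.14253461e-06,  9.80579467e-01,  1.96122177e-01, -9.21209248e-07]), 'force': array([ 0.26429834, -0.15089355, -0.3385451 ]), 'wrist_torque': array([-0.04688209, -0.00431083,  0.05846739]), 'grip_force': 0.0, 'grip_width': 1.0011210284781804}
```

Run:
```python
from h import *
im=np.load('/tmp/top.npz')['im']; save(im,'top0c.png',(120,110,380,290),3)
im=np.load('/tmp/scene.npz')['im']; save(im,'scene0c.png',(140,140,400,390),2.4)
```

```text
(no output)
```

View pics/top0c.png

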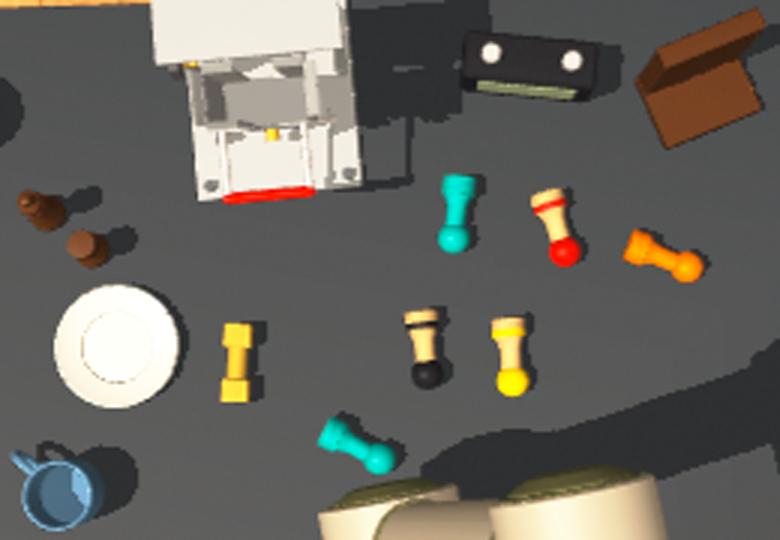

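View pics/scene0c.png

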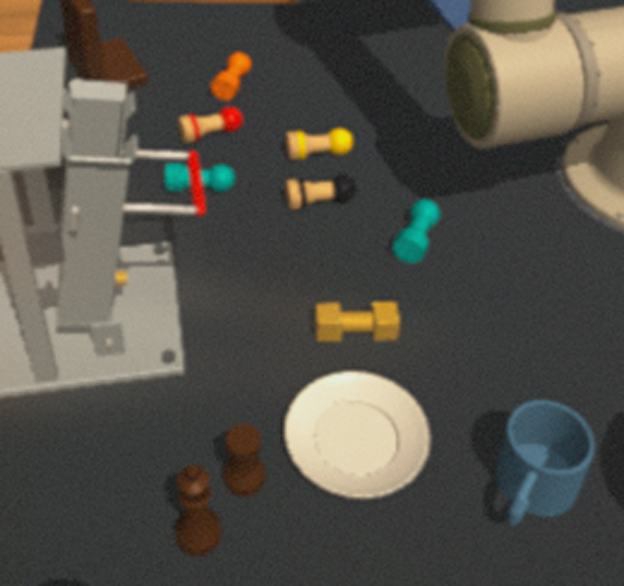

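Top image: red pawn at about (305,186), yellow (290,229), black (261,226), follower (199,231). The look-alikes, which I leave alone, are turquoise at (273,181) and (239,258) and orange at (341,195). The ones I pick have pale ash bodies with a coloured head and band; the look-alikes are one colour all over. Next I'll measure positions from depth.

```bash
cat >> h.py <<'E'
def blob(n,uv,rad=22,zlo=6,zhi=45):
    P,im,d=cloud(n); v,u=np.mgrid[:384,:512]
    m=((u-uv[0])**2+(v-uv[1])**2<rad**2)&(P[...,2]>zlo)&(P[...,2]<zhi)&(d>0)
    k,l,st,c=cv2.connectedComponentsWithStats(m.astype(np.uint8))
    if k<2: return None
    i=1+np.argmin(np.hypot(*(c[1:]-uv).T)-0.01*st[1:,4]); q=P[l==i]
    (cx,cy),(w,h),a=cv2.minAreaRect(q[:,:2].astype(np.float32))
    cen=q[:,:2].mean(0); dv=np.linalg.svd(q[:,:2]-cen,full_matrices=False)[2][0]
    return dict(rect=np.round([cx,cy,w,h,a],1),mean=np.round(cen,1),ang=round(float(np.arctan2(dv[1],dv[0])),3),zmax=round(float(np.percentile(q[:,2],95)),1),n=int((l==i).sum()))
def redbar(n):
    P,im,d=cloud(n); h=cv2.cvtColor(im,cv2.COLOR_RGB2HSV)
    m=((h[...,0]<8)|(h[...,0]>172))&(h[...,1]>150)&(h[...,2]>80)&(P[...,2]>90)&(P[...,2]<260)&(d>0)
    q=P[m]; return q
E
python3 - <<'E'
from h import *
for k,uv in dict(red=(305,186),yel=(290,229),blk=(261,226),fol=(199,231),tq1=(273,181),tq2=(239,258),org=(341,195),saucer=(159,227),cup=(143,276),king=(133,180),rook=(149,193)).items():
    print(k,blob('top',uv) if k not in('cup','king','rook') else np.round(ray('top',uv,60)))
for n in('top','scene'):
    q=redbar(n); print(n,len(q),q.mean(0).round(1),q.min(0).round(),q.max(0).round(), np.round(np.linalg.svd(q-q.mean(0),full_matrices=False)[2][0],3))
print('pin',ray('top',(210,154),35),ray('scene',(183,265),35))
# plate z=12 and hood z=297 extents
P,im,d=cloud('top'); v,u=np.mgrid[:384,:512]; w=(u>150)&(u<250)&(v>90)&(v<180)&(d>0)
for nm,a,b in(('plate',7,17),('hood',288,306)):
    q=P[w&(P[...,2]>a)&(P[...,2]<b)]; print(nm,len(q),cv2.minAreaRect(q[:,:2].astype(np.float32)) if len(q) else 0)
E
```

```text
red {'rect': array([ 576.1, -151.8,   88.8,   39.1,   19.9]), 'mean': array([ 577. , -150.2]), 'ang': -2.855, 'zmax': 37.7, 'n': 229}
yel {'rect': array([435.8, -92.5,  41.8,  92.4,  87.7]), 'mean': array([433.9, -92.6]), 'ang': -3.081, 'zmax': 38.3, 'n': 231}
blk {'rect': array([441.9,   4. ,  87.1,  38.2,   6. ]), 'mean': array([442.9,   3.8]), 'ang': -3.049, 'zmax': 39.6, 'n': 229}
fol {'rect': array([432.3, 216.4,  33.9,  87.1,  84.2]), 'mean': array([432.3, 215.6]), 'ang': 3.07, 'zmax': 34.2, 'n': 216}
tq1 {'rect': array([598.2, -37.6,  35.4, 104.5,  84.7]), 'mean': array([597.1, -36.2]), 'ang': 3.018, 'zmax': 38.6, 'n': 220}
tq2 {'rect': array([333.5,  81.1,  86.8,  38.7,  56.9]), 'mean': array([335.1,  82.1]), 'ang': 1.056, 'zmax': 38.8, 'n': 226}
org {'rect': array([ 538.9, -274.6,   91.2,   37.9,   67.1]), 'mean': array([ 539.4, -269.2]), 'ang': 1.179, 'zmax': 39.2, 'n': 229}
saucer {'rect': array([454.8, 353.6, 136.4, 136.1,  22.4]), 'mean': array([454.4, 354.8]), 'ang': -1.448, 'zmax': 20.4, 'n': 837}
cup [287. 396.  60.]
king [606. 428.  60.]
rook [561. 375.  60.]
top 110 [596.9 162.2 186.8] [590. 116. 179.] [605. 209. 195.] [-0.062  0.998 -0.022]
scene 108 [599.4 169.  188.6] [592. 116. 181.] [607. 211. 192.] [-0.065  0.998 -0.025]
pin [692.89589004 170.76436281  35.        ] [708.07191321 177.80181303  35.        ]
plate 1160 ((734.677490234375, 207.9049072265625), (329.0517272949219, 248.22569274902344), 88.93060302734375)
hood 1547 ((751.2318725585938, 172.7934112548828), (75.90625, 180.33462524414062), 4.053621768951416)
```

{"op": "send_rows", "data": {"targets": [{"offset": [36.5, 64.7, 5], "spin": 1.243}, {"offset": [36.5, 64.7, 5], "spin": 1.243}, {"offset": [36.5, 64.7, 5], "spin": 1.243}, {"offset": [36.5, 64.7, 5], "spin": 1.243}, {"offset": [36.5, 64.7, 5], "spin": 1.243}, {"offset": [36.5, 64.7, 5], "spin": 1.243}, {"offset": [36.5, 64.7, 5], "spin": 1.243}, {"offset": [36.5, 64.7, 5], "spin": 1.243}], "grip": 1}}

```text
time_s: 2.47
eef_pos: [365.8, -193.1, 254.1]
ee_rot: [0.0, 0.765, 0.644, 0.0]
force: [0.8, -0.4, 0.6]
grip_width: 1.004
grip_force: 0.0
```

{"op": "send_rows", "data": {"targets": [{"offset": [20.1, 35.6, 0], "spin": 0.24}, {"offset": [20.1, 35.6, 0], "spin": 0.24}, {"offset": [20.1, 35.6, 0], "spin": 0.24}, {"offset": [20.1, 35.6, 0], "spin": 0.24}, {"offset": [20.1, 35.6, 0], "spin": 0.24}, {"offset": [20.1, 35.6, 0], "spin": 0.24}, {"offset": [20.1, 35.6, 0], "spin": 0.24}, {"offset": [20.1, 35.6, 0], "spin": 0.24}]}}

```text
time_s: 3.13
eef_pos: [529.8, 97.5, 253.7]
ee_rot: [0.0, 0.684, 0.729, 0.0]
force: [-0.1, -0.3, 0.6]
grip_width: 0.999
grip_force: 0.0
```

{"op": "send_rows", "data": {"targets": [{"offset": [4.2, 7.3, 0], "spin": 0.0}, {"offset": [4.2, 7.3, 0], "spin": 0.0}, {"offset": [4.2, 7.3, 0], "spin": 0.0}]}}

```text
time_s: 3.38
eef_pos: [572.6, 173.6, 252.2]
ee_rot: [-0.001, 0.682, 0.731, 0.0]
force: [-0.5, -1.3, -0.2]
grip_width: 1.0
grip_force: 0.0
```

Run:
```python
from h import *
s=ctrl.sense(); print(s['eef_pos'],s['ee_rot'],s['joints'].round(2))
for n in('top','scene'):
    im,d=cap(n)
    q=redbar(n)
    if len(q)>10: print(n,len(q),q.mean(0).round(1),q.min(0).round(),q.max(0).round())
save(np.hstack([np.load('/tmp/top.npz')['im'][::1,60:460],np.load('/tmp/scene.npz')['im'][:,60:460]]),'p1.png')
```

```text
[572.60064615 173.59704691 252.15225648] [-8.06914079e-04  6.82384176e-01  7.30993252e-01  2.23337942e-04] [0.1  0.47 1.22 0.   1.45 0.03]
top 11 [598.2 121.1 187.8] [594. 116. 180.] [603. 126. 194.]
scene 118 [595.6 151.9 188.9] [  116. -1775.   182.] [607. 210. 247.]
```

View pics/p1.png

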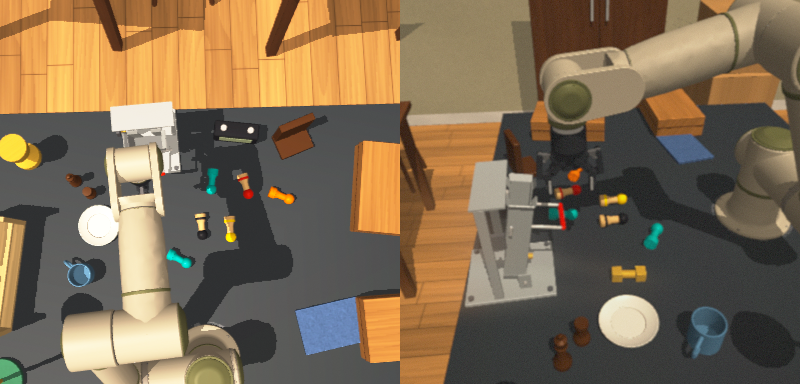

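Only red, yellow and black are present; the rest of the table is clear. Now I'll lower the open gripper so its rear finger goes behind the bar.

{"op": "send_rows", "data": {"targets": [{"offset": [-0.6, -1.1, 0], "spin": 0.0}, {"offset": [-0.6, -1.1, -3], "spin": 0.0}, {"offset": [-0.6, -1.1, -6], "spin": 0.0}, {"offset": [-0.6, -1.1, -9.8], "spin": 0.0}, {"offset": [-0.6, -1.1, -9.8], "spin": 0.0}]}}

```text
time_s: 3.9
eef_pos: [561.8, 155.6, 149.7]
ee_rot: [-0.004, 0.685, 0.729, -0.004]
force: [-1.6, -0.0, -1.4]
grip_width: 0.998
grip_force: 0.0
```

Run:
```python
from h import *
im,d=cap('scene'); save(im,'p2.png',(120,120,320,320),3)
s=ctrl.sense(); print(s['eef_pos'],s['force'])
```

```text
[563.45421922 155.99542804 153.65723012] [-0.42989698  0.26827088  1.01929169]
```

View pics/p2.png

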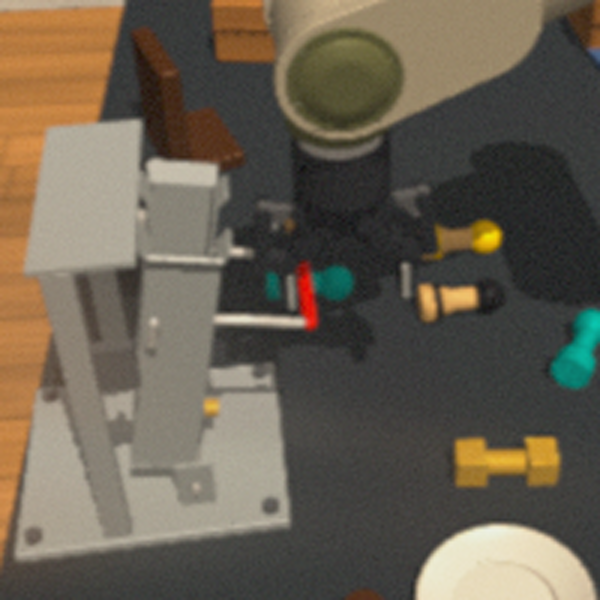

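{"op": "send_rows", "data": {"targets": [{"offset": [-0.8, 0, -0.2], "spin": 0.0}, {"offset": [-1.6, -0.1, -0.7], "spin": 0.0}, {"offset": [-2.3, -0.15, -1.3], "spin": 0.0}, {"offset": [-3.0, -0.2, -1.9], "spin": 0.0}, {"offset": [-3.6, -0.2, -2.5], "spin": 0.0}, {"offset": [-4.2, -0.25, -3.1], "spin": 0.0}, {"offset": [-4.8, -0.3, -3.8], "spin": 0.0}, {"offset": [-5.3, -0.35, -4.2], "spin": 0.0}]}}

```text
time_s: 4.62
eef_pos: [514.3, 153.3, 116.1]
ee_rot: [0.002, 0.684, 0.729, 0.003]
force: [11.7, 3.0, -8.5]
grip_width: 1.001
grip_force: 6.0
```

{"op": "send_rows", "data": {"targets": [{"offset": [-0.3, 0, 0], "spin": 0.0}, {"offset": [-0.6, 0, 0], "spin": 0.0}, {"offset": [-0.6, 0, 0], "spin": 0.0}, {"offset": [-0.6, 0, 0], "spin": 0.0}]}}

```text
time_s: 4.95
eef_pos: [510.4, 153.2, 116.2]
ee_rot: [0.004, 0.685, 0.729, 0.004]
force: [20.7, 2.5, -16.6]
grip_width: 1.007
grip_force: 10.8
```

Run:
```python
from h import *
im,d=cap('scene'); save(im,'p3.png',(120,120,320,320),3)
s=ctrl.sense(); print(s['eef_pos'],s['force'])
q=redbar('scene'); q=q[q[:,0]>400]; print(q.mean(0),q.min(0),q.max(0))
for k in('bin_mouth','bin_slot','handle_bar'): print(k,ctrl.place_of('scene',k)[:2])
```

```text
[510.42880305 153.13838509 116.26888374] [ 21.74225155   2.53063894 -16.4842987 ]
[548.38611752 173.53157886 144.18372787] [542.33605111 127.07266413 136.98105736] [554.00416719 204.86671724 147.34605272]
bin_mouth [{'uv': [213.8, 198.8], 'conf': 0.75}]
bin_slot [{'uv': [172.6, 259.3], 'conf': 0.72}]
handle_bar [{'uv': [240.1, 334.6], 'conf': 0.71}, {'uv': [241.0, 227.2], 'conf': 0.6}]
```

View pics/p3.png

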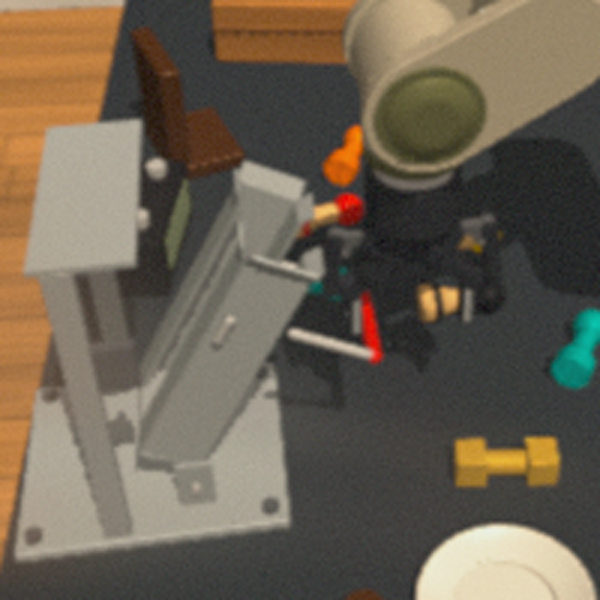

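{"op": "send_rows", "data": {"targets": [{"offset": [1.2, 0, 0.5], "spin": 0.0}, {"offset": [1.4, 0, 2.0], "spin": 0.0}, {"offset": [1.4, 0, 4.0], "spin": 0.0}, {"offset": [-1, -0.2, 6.0], "spin": 0.0}, {"offset": [-3, -3, 6.5], "spin": -0.1}, {"offset": [-2, -7, 6.5], "spin": -0.22}, {"offset": [-1, -11, 6.5], "spin": -0.34}, {"offset": [0, -15, 6.5], "spin": -0.46}]}}

```text
time_s: 5.82
eef_pos: [506.9, 1.6, 182.3]
ee_rot: [0.002, 0.834, 0.552, 0.002]
force: [0.4, -0.6, 0.1]
grip_width: 0.999
grip_force: 0.0
```

{"op": "send_rows", "data": {"targets": [{"offset": [6.6, -15.5, -5], "spin": -0.89}, {"offset": [6.6, -15.5, -5], "spin": -0.89}, {"offset": [6.6, -15.5, -5], "spin": -0.89}, {"offset": [6.6, -15.5, -5], "spin": -0.89}, {"offset": [6.6, -15.5, -5], "spin": -0.89}, {"offset": [6.6, -15.5, -5], "spin": -0.89}, {"offset": [6.6, -15.5, -5], "spin": -0.89}, {"offset": [6.6, -15.5, -5], "spin": -0.89}]}}

```text
time_s: 6.48
eef_pos: [572.8, -152.5, 131.5]
ee_rot: [0.001, 0.99, 0.139, 0.001]
force: [0.4, -0.1, 0.4]
grip_width: 0.998
grip_force: 0.0
```

Run:
```python
from h import *
s=ctrl.sense(); print(s['eef_pos'],s['force'],2*np.arctan2(s['ee_rot'][2],s['ee_rot'][1])-np.pi/2)
for n in('scene','top'):
    im,d=cap(n); q=redbar(n); q=q[(q[:,0]>400)]; print(len(q), q.mean(0) if len(q) else 0)
    for k in('bin_mouth','bin_slot','handle_bar','pawn_red'): print(k,[(r['uv'],r['conf']) for r in ctrl.place_of(n,k)[:3]])
print('mouth',ray('scene',(213.8,198.8),237)) 
for k,uv in dict(yel=(290,229),blk=(261,226),fol=(199,231)).items(): print(k,blob('top',uv))
save(np.load('/tmp/top.npz')['im'],'p4.png',(170,95,330,215),5)
```

```text
[ 572.84184459 -152.50135047  131.50582504] [ 0.35493424 -0.05175266  0.35876111] -1.29184524300238
106 [559.74307508 165.7059743  149.35738836]
bin_mouth [([213.9, 195.9], 0.78)]
bin_slot [([174.0, 259.5], 0.73), ([241.4, 335.2], 0.39)]
handle_bar [([237.3, 224.8], 0.76), ([287.7, 324.2], 0.15)]
pawn_red [([225.5, 211.9], 0.6), ([236.8, 169.4], 0.55), ([227.8, 188.4], 0.45)]
105 [557.23130568 159.51217847 147.70653951]
bin_mouth [([208.3, 163.5], 0.71)]
bin_slot [([210.5, 145.8], 0.7)]
handle_bar [([214.1, 187.2], 0.48)]
pawn_red [([271.2, 179.9], 0.55), ([341.8, 194.9], 0.46)]
mouth [614.16842288 161.80988424 237.        ]
yel {'rect': array([ 457.9,  -40.5,    4.8,    0. , -136.6]), 'mean': array([457.9, -40.5]), 'ang': -2.383, 'zmax': 7.9, 'n': 2}
blk {'rect': array([443.3,   3.3,  89.6,  37.3,   2.5]), 'mean': array([443.4,   4.1]), 'ang': -3.062, 'zmax': 38.9, 'n': 228}
fol {'rect': array([432.7, 216.2,  31.2,  85.3,  86.2]), 'mean': array([432.6, 215.6]), 'ang': 3.071, 'zmax': 34.3, 'n': 211}
```

View pics/p4.png

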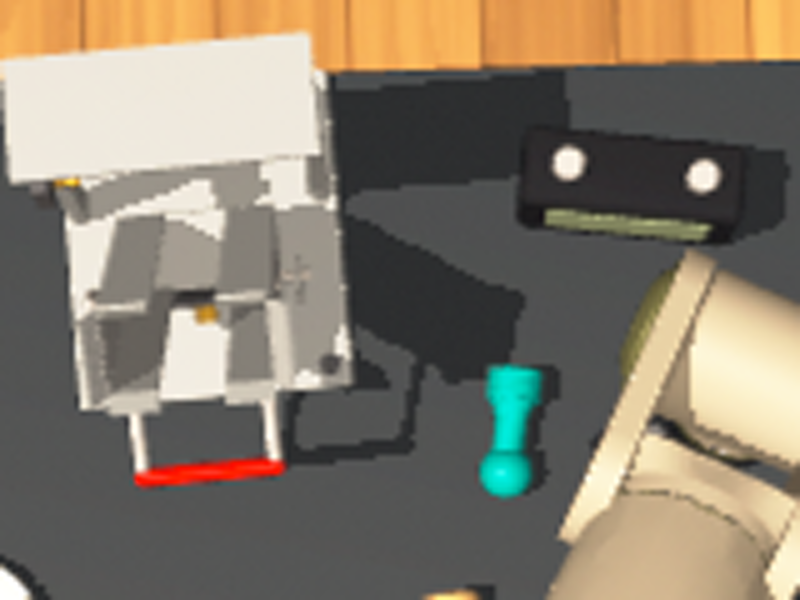

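{"op": "send_rows", "data": {"targets": [{"offset": [0.35, 0.15, -3], "spin": 0.01}, {"offset": [0.35, 0.15, -6], "spin": 0.01}, {"offset": [0.35, 0.15, -9.5], "spin": 0.01}, {"offset": [0.35, 0.15, -11.5], "spin": 0.01}, {"offset": [0.35, 0.15, -12.6], "spin": 0.01}, {"offset": [0.35, 0.15, -12.6], "spin": 0.01}]}}

```text
time_s: 7.48
eef_pos: [574.7, -149.2, 0.6]
ee_rot: [-0.001, 0.989, 0.147, -0.002]
force: [0.3, 0.8, -0.0]
grip_width: 0.997
grip_force: 0.0
```

{"op": "send_rows", "data": {"targets": [{"offset": [0, 0, 0], "spin": 0}, {"offset": [0, 0, 0], "spin": 0}, {"offset": [0, 0, 0], "spin": 0}, {"offset": [0, 0, 0], "spin": 0}, {"offset": [0, 0, 0], "spin": 0}, {"offset": [0, 0, 0], "spin": 0}, {"offset": [0, 0, 0], "spin": 0}, {"offset": [0, 0, 0], "spin": 0}], "grip": 0, "squeeze": 30}}

```text
time_s: 8.15
eef_pos: [576.1, -149.9, 3.4]
ee_rot: [0.0, 0.989, 0.147, 0.001]
force: [-0.5, 0.2, 5.7]
grip_width: 0.246
grip_force: 30.1
```

Run:
```python
from h import *
print(ray('top',(208,164),237),ray('top',(207.6,165),237),ray('scene',(213.9,195.9),237))
P,im,d=cloud('top'); v,u=np.mgrid[:384,:512]
q=P[(u>180)&(u<235)&(v>140)&(v<185)&(P[...,2]>215)&(P[...,2]<275)]
r=q-[700,170,0]; R2=np.array([[.998,.067],[-.067,.998]]); b=r[:,:2]@R2.T
for lo in range(215,275,10):
    m=(q[:,2]>=lo)&(q[:,2]<lo+10)
    if m.sum(): print(lo,m.sum(),np.percentile(b[m],[2,98],axis=0).round(1).tolist())
```

```text
[620.97512182 161.01682936 237.        ] [617.97614424 162.26308434 237.        ] [613.82685369 150.74439111 237.        ]
215 49 [[-98.8, -51.5], [-34.7, 50.1]]
225 82 [[-112.3, -51.0], [-39.6, 50.4]]
235 126 [[-116.0, -58.7], [-45.6, 57.6]]
245 67 [[-111.6, -62.7], [-51.8, 61.6]]
255 64 [[-90.7, -62.0], [-56.9, 61.6]]
265 42 [[-73.3, -63.1], [-56.6, 60.1]]
```

{"op": "send_rows", "data": {"targets": [{"offset": [0, 0, 4], "spin": 0}, {"offset": [0, 0, 8], "spin": 0.1}, {"offset": [0, 1, 12], "spin": 0.2}, {"offset": [0, 4, 14.5], "spin": 0.32}, {"offset": [0, 7.2, 17], "spin": 0.44}, {"offset": [0, 10.4, 19.5], "spin": 0.56}, {"offset": [0.5, 13.6, 22], "spin": 0.68}, {"offset": [1, 16.8, 24.5], "spin": 0.8}]}}

```text
time_s: 8.82
eef_pos: [585.2, 19.9, 248.9]
ee_rot: [-0.0, 0.852, 0.523, -0.0]
force: [0.6, -0.4, -1.5]
grip_width: 0.246
grip_force: 29.7
```

{"op": "send_rows", "data": {"targets": [{"offset": [1, 3, 2], "spin": 0.12}, {"offset": [1.5, 6, 4], "spin": 0.24}, {"offset": [2, 9, 4.5], "spin": 0.36}, {"offset": [2.2, 12, 4.5], "spin": 0.48}, {"offset": [2.4, 14.6, 4.5], "spin": 0.545}, {"offset": [2.4, 14.6, 4.5], "spin": 0.545}, {"offset": [2.4, 14.6, 4.5], "spin": 0.545}, {"offset": [2.4, 14.6, 4.5], "spin": 0.545}]}}

```text
time_s: 9.48
eef_pos: [609.6, 163.8, 292.3]
ee_rot: [-0.0, 0.683, 0.731, -0.0]
force: [0.4, -0.5, 0.3]
grip_width: 0.248
grip_force: 29.7
```

Run:
```python
from h import *
s=ctrl.sense(); print(s['eef_pos'],s['force'],2*np.arctan2(s['ee_rot'][2],s['ee_rot'][1])-np.pi/2,s['joints'].round(2))
im,d=cap('scene'); save(im,'p5.png',(130,80,300,250),3.5)
cap('wrist'); ws=np.load('/tmp/wrist.npz')['im']; save(ws,'w5.png')
cap('top')
for k,uv in dict(yel=(290,229),blk=(261,226),fol=(199,231)).items(): print(k,blob('top',uv))
```

```text
[609.61007872 163.76464565 292.29946477] [ 0.38105784 -0.45300501  0.26175178] 0.0678339196661848 [ 0.08  0.53  1.02 -0.    1.59  0.01]
yel {'rect': array([433.4, -93.6,  89.4,  38.3,   5.5]), 'mean': array([432.7, -92.7]), 'ang': -3.082, 'zmax': 38.5, 'n': 222}
blk {'rect': array([443. ,   3.8,  89.3,  36.3,   4.9]), 'mean': array([443. ,   3.7]), 'ang': -3.056, 'zmax': 37.9, 'n': 228}
fol {'rect': array([448.7, 285.8,  10.1,   2.4,  11.8]), 'mean': array([447.9, 285.5]), 'ang': -3.046, 'zmax': 14.9, 'n': 5}
```

View pics/p5.png

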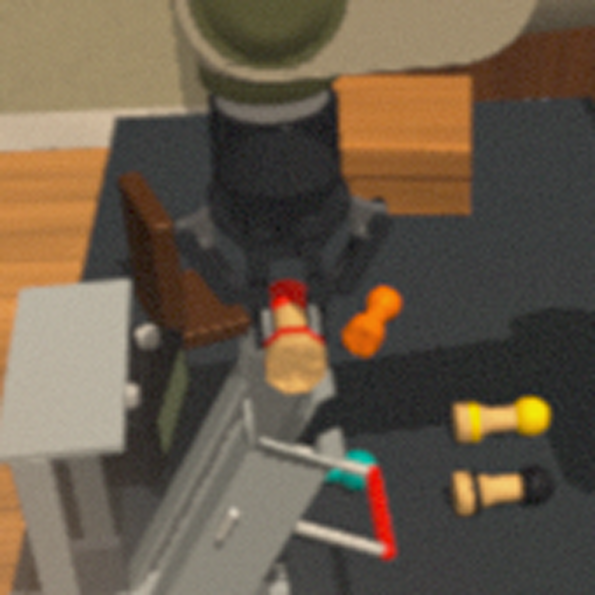

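View pics/w5.png

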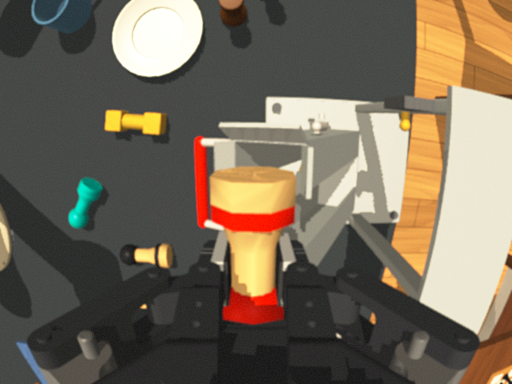

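{"op": "send_rows", "data": {"targets": [{"offset": [0.15, 0.05, -1.5], "spin": 0}, {"offset": [0.15, 0.05, -3], "spin": 0}, {"offset": [0.15, 0.05, -4.3], "spin": 0}, {"offset": [0.15, 0.05, -5.4], "spin": 0}, {"offset": [0.15, 0.05, -5.4], "spin": 0}]}}

```text
time_s: 10.05
eef_pos: [610.5, 163.9, 236.3]
ee_rot: [-0.001, 0.683, 0.731, -0.002]
force: [-0.2, 0.5, -0.6]
grip_width: 0.245
grip_force: 29.7
```

{"op": "send_rows", "data": {"targets": [{"offset": [0.25, 0, -0.5], "spin": 0}, {"offset": [0.5, 0, -1], "spin": 0}, {"offset": [0.5, 0, -1], "spin": 0}]}}

```text
time_s: 10.3
eef_pos: [616.5, 164.5, 228.1]
ee_rot: [-0.0, 0.683, 0.731, -0.0]
force: [0.2, 0.4, -0.3]
grip_width: 0.249
grip_force: 29.7
```

Run:
```python
from h import *
s=ctrl.sense(); print(s['eef_pos'],s['force'])
im,d=cap('scene'); save(im,'p6.png',(130,80,300,250),3.5)
```

```text
[616.54067034 164.46848595 228.07587533] [ 0.21054203  0.41443699 -0.34579166]
```

View pics/p6.png

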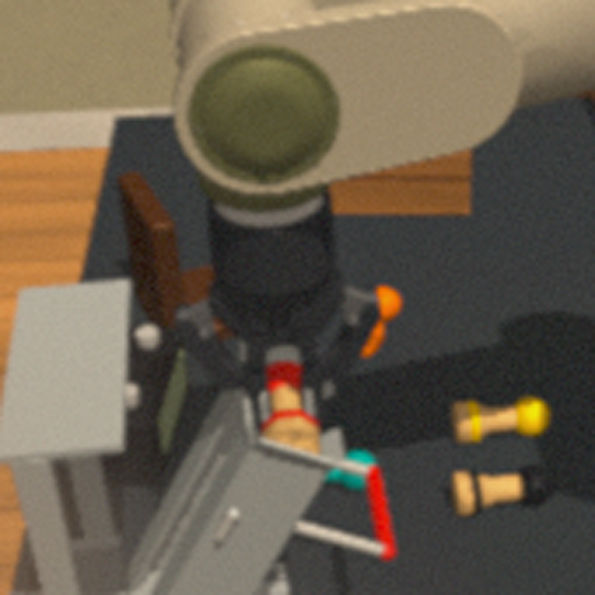

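The red pawn sits in the mouth with no contact force, so I'm releasing it.

{"op": "send_rows", "data": {"targets": [{"offset": [0.1, 0, -0.2], "spin": 0}, {"offset": [0.1, 0, -0.2], "spin": 0}, {"offset": [0.1, 0, -0.2], "spin": 0}, {"offset": [0.1, 0, -0.2], "spin": 0}, {"offset": [0.1, 0, -0.2], "spin": 0}, {"offset": [0.1, 0, -0.2], "spin": 0}], "grip": 0.62}}

```text
time_s: 10.85
eef_pos: [617.2, 164.9, 226.8]
ee_rot: [0.0, 0.682, 0.731, 0.0]
force: [-0.1, 0.2, 0.3]
grip_width: 0.619
grip_force: 0.0
```

{"op": "send_rows", "data": {"targets": [{"offset": [-0.4, 0, 2], "spin": 0}, {"offset": [-0.6, 0, 5], "spin": 0}, {"offset": [-0.6, 0, 8], "spin": 0}, {"offset": [-3, -2, 8], "spin": -0.1}, {"offset": [-6, -4.6, 8], "spin": -0.22}, {"offset": [-9, -7, 7], "spin": -0.34}, {"offset": [-12, -9.5, 5.5], "spin": -0.46}, {"offset": [-15, -12, 4], "spin": -0.58}], "grip": 0.62}}

```text
time_s: 11.52
eef_pos: [465.8, 44.3, 266.5]
ee_rot: [0.0, 0.864, 0.503, 0.0]
force: [0.7, -1.5, -0.5]
grip_width: 0.62
grip_force: 0.0
```

Run:
```python
from h import *
s=ctrl.sense(); print(s['eef_pos'],s['force'],2*np.arctan2(s['ee_rot'][2],s['ee_rot'][1])-np.pi/2,s['grip_width'])
im,d=cap('top'); im2,d=cap('scene')
save(np.hstack([cv2.resize(im[95:215,150:310],None,fx=2.4,fy=2.4),cv2.resize(im2[120:300,110:290],(384,288))]),'p7.png')
for k,uv in dict(yel=(290,229),blk=(261,226),fol=(199,231)).items(): print(k,blob('top',uv))
```

```text
[465.79804067  44.29941086 266.50465275] [ 0.73019168 -1.45153894 -0.47047193] -0.5164422074658421 0.619788516400669
yel {'rect': array([431.9, -95.2,  85.8,  38.7,   3.7]), 'mean': array([433. , -92.8]), 'ang': -3.074, 'zmax': 38.3, 'n': 222}
blk {'rect': array([426.8,   7.6,  17.4,  55.1,  80.8]), 'mean': array([423.8,   7.6]), 'ang': 2.984, 'zmax': 37.5, 'n': 74}
fol {'rect': array([435.3, 216.7,  89.8,  35.9,   0. ]), 'mean': array([433.2, 215.8]), 'ang': 3.09, 'zmax': 34.3, 'n': 214}
```

View pics/p7.png

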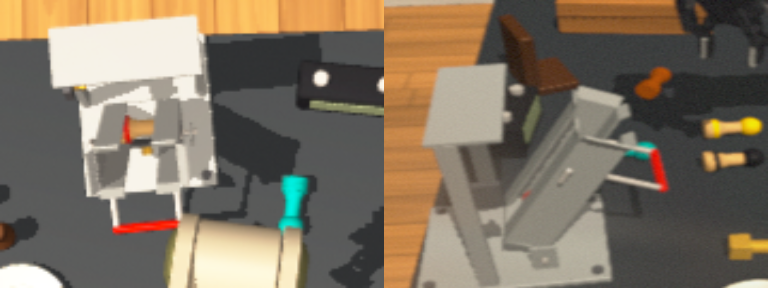

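Red is at the bottom of the slot: it shows through the back slit, low down, at (525,193) in the right panel. Yellow is next.

{"op": "send_rows", "data": {"targets": [{"offset": [-0.8, -4, -1], "spin": -0.12}, {"offset": [-1.6, -7.5, -3], "spin": -0.24}, {"offset": [-2.4, -11, -5.5], "spin": -0.36}, {"offset": [-3.3, -13.8, -8.5], "spin": -0.48}, {"offset": [-3.3, -13.8, -11.5], "spin": -0.6}, {"offset": [-3.3, -13.8, -14.5], "spin": -0.72}, {"offset": [-3.3, -13.8, -16.5], "spin": -0.84}, {"offset": [-3.3, -13.8, -17.5], "spin": -0.96}]}}

```text
time_s: 12.28
eef_pos: [434.2, -92.8, 89.8]
ee_rot: [-0.001, 0.999, 0.047, -0.001]
force: [-0.5, -0.5, 0.7]
grip_width: 0.619
grip_force: 0.0
```

{"op": "send_rows", "data": {"targets": [{"offset": [0, 0, -2], "spin": -0.03}, {"offset": [0, 0, -4.5], "spin": -0.03}, {"offset": [0, 0, -7], "spin": -0.03}, {"offset": [0, 0, -8.2], "spin": -0.03}, {"offset": [0, 0, -8.7], "spin": -0.03}, {"offset": [0, 0, -8.7], "spin": -0.03}]}}

```text
time_s: 12.78
eef_pos: [434.8, -92.9, 4.3]
ee_rot: [-0.0, 0.999, 0.035, -0.0]
force: [0.1, -0.2, -0.0]
grip_width: 0.622
grip_force: 0.0
```

{"op": "send_rows", "data": {"targets": [{"offset": [-0.1, 0, 0], "spin": 0}, {"offset": [-0.1, 0, 0], "spin": 0}, {"offset": [-0.1, 0, 0], "spin": 0}, {"offset": [-0.1, 0, 0], "spin": 0}, {"offset": [-0.1, 0, 0], "spin": 0}, {"offset": [-0.1, 0, 0], "spin": 0}], "grip": 0}}

```text
time_s: 13.28
eef_pos: [434.1, -93.3, 5.8]
ee_rot: [0.0, 0.999, 0.035, 0.001]
force: [-0.5, 0.6, 8.1]
grip_width: 0.247
grip_force: 29.3
```

{"op": "send_rows", "data": {"targets": [{"offset": [0, 0, 4], "spin": 0}, {"offset": [0, 0, 8], "spin": 0.1}, {"offset": [1, 1, 12], "spin": 0.22}, {"offset": [2.2, 3, 15], "spin": 0.34}, {"offset": [3.8, 5.5, 17.7], "spin": 0.46}, {"offset": [5.4, 8, 20.4], "spin": 0.58}, {"offset": [7, 10.5, 23.1], "spin": 0.7}, {"offset": [8.6, 13, 25.8], "spin": 0.82}]}}

```text
time_s: 13.95
eef_pos: [519.6, 38.5, 264.8]
ee_rot: [0.0, 0.901, 0.433, 0.0]
force: [0.7, -1.2, -1.0]
grip_width: 0.242
grip_force: 29.8
```

{"op": "send_rows", "data": {"targets": [{"offset": [1.9, 2.4, 2], "spin": 0.12}, {"offset": [3.8, 5.2, 3.2], "spin": 0.24}, {"offset": [5.7, 8, 3.2], "spin": 0.36}, {"offset": [7.4, 10.6, 3.2], "spin": 0.48}, {"offset": [9, 12.7, 3.2], "spin": 0.6}, {"offset": [9, 12.7, 3.2], "spin": 0.72}, {"offset": [9, 12.7, 3.2], "spin": 0.75}, {"offset": [9, 12.7, 3.2], "spin": 0.75}]}}

```text
time_s: 14.62
eef_pos: [609.4, 164.4, 294.7]
ee_rot: [-0.0, 0.682, 0.732, -0.0]
force: [-0.6, -0.2, -0.9]
grip_width: 0.246
grip_force: 29.8
```

Run:
```python
from h import *
s=ctrl.sense(); print(s['eef_pos'],s['force'],2*np.arctan2(s['ee_rot'][2],s['ee_rot'][1])-np.pi/2,s['grip_width'])
```

```text
[609.38456996 164.38931813 294.68085159] [-0.55465614 -0.15353589 -0.9453754 ] 0.07069599741086097 0.24577772219486613
```

{"op": "send_rows", "data": {"targets": [{"offset": [0.15, 0, -1.5], "spin": 0}, {"offset": [0.15, 0, -3.2], "spin": 0}, {"offset": [0.15, 0, -4.7], "spin": 0}, {"offset": [0.15, 0, -5.7], "spin": 0}, {"offset": [0.4, 0, -6.2], "spin": 0}, {"offset": [0.75, 0, -6.8], "spin": 0}, {"offset": [0.75, 0, -6.8], "spin": 0}]}}

```text
time_s: 15.2
eef_pos: [617.3, 163.8, 226.2]
ee_rot: [-0.0, 0.683, 0.731, -0.0]
force: [-1.1, -0.2, -0.2]
grip_width: 0.245
grip_force: 29.8
```

{"op": "send_rows", "data": {"targets": [{"offset": [0, 0, 0], "spin": 0}, {"offset": [0, 0, 0], "spin": 0}, {"offset": [0, 0, 0], "spin": 0}, {"offset": [0, 0, 0], "spin": 0}, {"offset": [0, 0, 0], "spin": 0}, {"offset": [0, 0, 0], "spin": 0}], "grip": 0.62}}

```text
time_s: 15.7
eef_pos: [617.0, 164.0, 227.0]
ee_rot: [0.0, 0.682, 0.731, 0.0]
force: [0.6, 0.2, 0.2]
grip_width: 0.623
grip_force: 0.0
```

{"op": "send_rows", "data": {"targets": [{"offset": [-0.4, 0, 2], "spin": 0}, {"offset": [-0.6, 0, 5], "spin": 0}, {"offset": [-0.6, 0, 8], "spin": 0}, {"offset": [-2.5, -3, 8], "spin": -0.1}, {"offset": [-4.5, -6.4, 8], "spin": -0.22}, {"offset": [-6.5, -9.8, 7], "spin": -0.34}, {"offset": [-8.5, -13, 5.5], "spin": -0.46}, {"offset": [-11, -16, 4], "spin": -0.58}]}}

```text
time_s: 16.37
eef_pos: [506.1, 2.6, 266.6]
ee_rot: [0.001, 0.864, 0.503, 0.0]
force: [1.7, -1.9, 0.7]
grip_width: 0.62
grip_force: 0.0
```

Run:
```python
from h import *
s=ctrl.sense(); print(s['eef_pos'],s['force'],2*np.arctan2(s['ee_rot'][2],s['ee_rot'][1])-np.pi/2,s['grip_width'])
im,d=cap('top'); im2,d=cap('scene')
save(np.hstack([cv2.resize(im[95:215,150:310],None,fx=2.4,fy=2.4),cv2.resize(im2[120:300,110:290],(384,288))]),'p8.png')
for k,uv in dict(blk=(261,226),fol=(199,231)).items(): print(k,blob('top',uv))
```

```text
[506.1383025    2.64471615 266.58468264] [ 1.70608448 -1.88577776  0.708287  ] -0.5169963593651079 0.6203509259446498
blk {'rect': array([472. ,   4.2,  23.9,  32.2,  13.3]), 'mean': array([472.7,   1. ]), 'ang': 1.985, 'zmax': 40.8, 'n': 53}
fol {'rect': array([433.3, 221.4,  40.4,  85.9,  86. ]), 'mean': array([432.3, 216. ]), 'ang': 3.06, 'zmax': 33.7, 'n': 215}
```

View pics/p8.png

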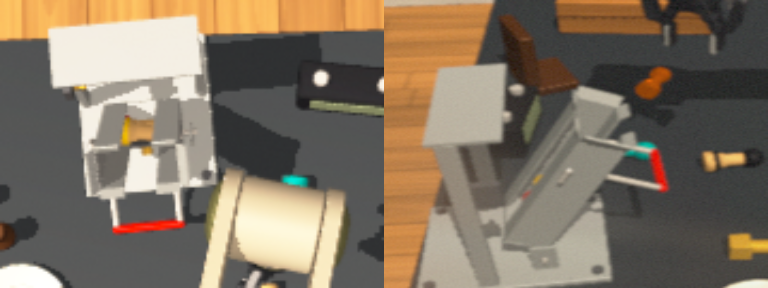

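Yellow lies on top of red in the slot. Black is next.

{"op": "send_rows", "data": {"targets": [{"offset": [-2, 0.1, -2], "spin": -0.12}, {"offset": [-4.5, 0.1, -4], "spin": -0.24}, {"offset": [-6.3, 0.1, -6.5], "spin": -0.36}, {"offset": [-6.3, 0.1, -9.5], "spin": -0.48}, {"offset": [-6.3, 0.1, -12.5], "spin": -0.6}, {"offset": [-6.3, 0.1, -15], "spin": -0.72}, {"offset": [-6.3, 0.1, -17], "spin": -0.84}, {"offset": [-6.3, 0.1, -18], "spin": -0.95}]}}

```text
time_s: 17.13
eef_pos: [443.7, 5.6, 85.1]
ee_rot: [-0.0, 0.999, 0.052, -0.001]
force: [-0.5, -0.0, -0.9]
grip_width: 0.619
grip_force: 0.0
```

{"op": "send_rows", "data": {"targets": [{"offset": [-0.1, 0, -2], "spin": -0.02}, {"offset": [-0.1, 0, -4.5], "spin": -0.02}, {"offset": [-0.1, 0, -6.7], "spin": -0.02}, {"offset": [-0.1, 0, -7.9], "spin": -0.02}, {"offset": [-0.1, 0, -8.2], "spin": -0.02}, {"offset": [-0.1, 0, -8.2], "spin": -0.02}]}}

```text
time_s: 17.63
eef_pos: [443.3, 5.3, 4.7]
ee_rot: [-0.0, 0.999, 0.045, -0.0]
force: [1.0, -0.3, -0.1]
grip_width: 0.623
grip_force: 0.0
```

{"op": "send_rows", "data": {"targets": [{"offset": [0, 0, 0], "spin": 0}, {"offset": [0, 0, 0], "spin": 0}, {"offset": [0, 0, 0], "spin": 0}, {"offset": [0, 0, 0], "spin": 0}, {"offset": [0, 0, 0], "spin": 0}, {"offset": [0, 0, 0], "spin": 0}], "grip": 0}}

```text
time_s: 18.13
eef_pos: [443.8, 5.0, 5.8]
ee_rot: [0.0, 0.999, 0.045, 0.001]
force: [0.1, 0.3, 7.0]
grip_width: 0.242
grip_force: 29.4
```

{"op": "send_rows", "data": {"targets": [{"offset": [0, 0, 4], "spin": 0}, {"offset": [0, 0, 8], "spin": 0.1}, {"offset": [0.5, 0.5, 12], "spin": 0.22}, {"offset": [2, 2, 15], "spin": 0.34}, {"offset": [3.8, 3.7, 17.7], "spin": 0.46}, {"offset": [5.6, 5.4, 20.4], "spin": 0.58}, {"offset": [7.4, 7.1, 23.1], "spin": 0.7}, {"offset": [9, 8.8, 25.8], "spin": 0.82}]}}

```text
time_s: 18.8
eef_pos: [533.4, 94.1, 264.6]
ee_rot: [0.0, 0.897, 0.442, 0.0]
force: [0.1, -0.1, -1.1]
grip_width: 0.245
grip_force: 29.9
```

{"op": "send_rows", "data": {"targets": [{"offset": [1.5, 1.5, 2], "spin": 0.12}, {"offset": [3, 3, 3.2], "spin": 0.24}, {"offset": [4.5, 4.5, 3.2], "spin": 0.36}, {"offset": [6, 5.8, 3.2], "spin": 0.48}, {"offset": [7.5, 7.1, 3.2], "spin": 0.6}, {"offset": [7.5, 7.1, 3.2], "spin": 0.71}, {"offset": [7.5, 7.1, 3.2], "spin": 0.73}, {"offset": [7.5, 7.1, 3.2], "spin": 0.73}]}}

```text
time_s: 19.47
eef_pos: [607.8, 164.1, 294.8]
ee_rot: [-0.0, 0.683, 0.731, -0.0]
force: [0.4, -0.4, -1.3]
grip_width: 0.244
grip_force: 29.9
```

Run:
```python
from h import *
s=ctrl.sense(); print(s['eef_pos'],s['force'],2*np.arctan2(s['ee_rot'][2],s['ee_rot'][1])-np.pi/2,s['grip_width'])
```

```text
[607.79562503 164.07589724 294.79853844] [ 0.36300038 -0.38891219 -1.28472764] 0.06738255746941535 0.24386097665185572
```

{"op": "send_rows", "data": {"targets": [{"offset": [0.3, 0, -1.5], "spin": 0}, {"offset": [0.3, 0, -3.2], "spin": 0}, {"offset": [0.3, 0, -4.7], "spin": 0}, {"offset": [0.3, 0, -5.7], "spin": 0}, {"offset": [0.55, 0, -6.2], "spin": 0}, {"offset": [0.9, 0, -6.8], "spin": 0}, {"offset": [0.9, 0, -6.8], "spin": 0}]}}

```text
time_s: 20.05
eef_pos: [617.4, 163.9, 226.3]
ee_rot: [-0.0, 0.683, 0.731, -0.0]
force: [-1.0, -0.0, -0.8]
grip_width: 0.248
grip_force: 29.9
```

{"op": "send_rows", "data": {"targets": [{"offset": [0, 0, 0], "spin": 0}, {"offset": [0, 0, 0], "spin": 0}, {"offset": [0, 0, 0], "spin": 0}, {"offset": [0, 0, 0], "spin": 0}, {"offset": [0, 0, 0], "spin": 0}, {"offset": [0, 0, 0], "spin": 0}], "grip": 0.62}}

```text
time_s: 20.55
eef_pos: [617.1, 164.1, 227.1]
ee_rot: [0.0, 0.682, 0.731, 0.0]
force: [0.1, -0.0, 0.6]
grip_width: 0.618
grip_force: 0.0
```

{"op": "send_rows", "data": {"targets": [{"offset": [-0.4, 0, 2], "spin": 0}, {"offset": [-0.6, 0, 5], "spin": 0}, {"offset": [-0.6, 0, 8], "spin": 0}, {"offset": [-3.5, -3, 8], "spin": -0.1}, {"offset": [-7, -6, 8], "spin": -0.22}, {"offset": [-10, -8, 8], "spin": -0.34}, {"offset": [-13, -10, 8], "spin": -0.46}, {"offset": [-16, -12, 8], "spin": -0.58}]}}

```text
time_s: 21.22
eef_pos: [455.3, 43.4, 306.9]
ee_rot: [0.0, 0.864, 0.503, 0.0]
force: [0.3, -1.2, 1.5]
grip_width: 0.623
grip_force: 0.0
```

Run:
```python
from h import *
s=ctrl.sense(); print(s['eef_pos'],s['force'],2*np.arctan2(s['ee_rot'][2],s['ee_rot'][1])-np.pi/2,s['grip_width'])
im,d=cap('top'); im2,d=cap('scene')
save(np.hstack([cv2.resize(im[95:275,150:310],None,fx=2,fy=2),cv2.resize(im2[120:300,110:290],(360,360))]),'p9.png')
print([(r['uv'],r['conf']) for r in ctrl.place_of('scene','follower')])
for k,uv in dict(fol=(199,231)).items(): print(k,blob('top',uv))
```

```text
[455.29282451  43.4056471  306.89076373] [ 0.30673389 -1.24050389  1.49171612] -0.5169437506799084 0.623105648079794
[([289.1, 271.7], 0.65)]
fol {'rect': array([431.5, 216.1,  32.1,  88.3,  85.9]), 'mean': array([432.1, 215.4]), 'ang': 3.072, 'zmax': 35.1, 'n': 217}
```

View pics/p9.png

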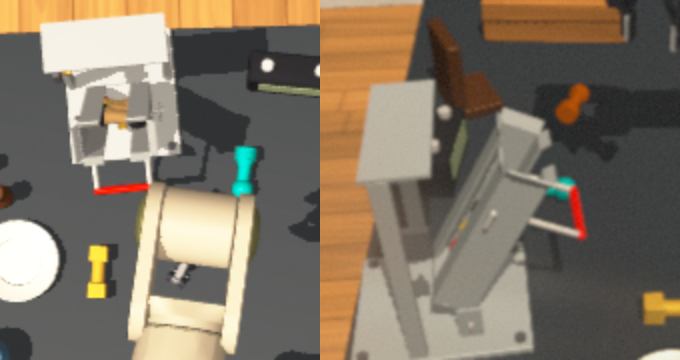

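Black is in. Next is the follower at (432,216), which is still where it started.

{"op": "send_rows", "data": {"targets": [{"offset": [-0.5, 3.5, -2], "spin": -0.12}, {"offset": [-1, 7, -4], "spin": -0.24}, {"offset": [-1.5, 10.5, -6], "spin": -0.36}, {"offset": [-2, 14, -8], "spin": -0.48}, {"offset": [-2.3, 17.2, -10.5], "spin": -0.6}, {"offset": [-2.3, 17.2, -14], "spin": -0.72}, {"offset": [-2.3, 17.2, -17.5], "spin": -0.84}, {"offset": [-2.3, 17.2, -21], "spin": -0.96}]}}

```text
time_s: 22.03
eef_pos: [433.9, 217.9, 94.7]
ee_rot: [-0.0, 0.998, 0.06, 0.0]
force: [0.1, -0.7, -0.7]
grip_width: 0.62
grip_force: 0.0
```

{"op": "send_rows", "data": {"targets": [{"offset": [0, 0, -1.5], "spin": -0.12}, {"offset": [0, 0, -1.5], "spin": -0.16}, {"offset": [0, 0, -1.5], "spin": -0.16}]}}

```text
time_s: 22.28
eef_pos: [434.2, 216.8, 80.6]
ee_rot: [0.0, 1.0, -0.019, -0.001]
force: [0.8, -0.0, 0.5]
grip_width: 0.622
grip_force: 0.0
```

Run:
```python
from h import *
s=ctrl.sense(); print(s['eef_pos'],s['force'],2*np.arctan2(s['ee_rot'][2],s['ee_rot'][1])-np.pi/2,s['grip_width'])
im2,d=cap('scene')
uv=[(r['uv'],r['conf']) for r in ctrl.place_of('scene','follower')]; print(uv, [ray('scene',u[0],15).round(1) for u in uv])
print(blob('scene',uv[0][0],30,6,36))
```

```text
[434.21524431 216.80382613  80.60338004] [ 0.79049326 -0.02470991  0.4683984 ] -1.6081367339597152 0.6215992035270876
[([288.0, 271.7], 0.84)] [array([433.8, 208.8,  15. ])]
{'rect': array([435.6, 216.2,  34.5,  87.6,  87.3]), 'mean': array([436.8, 221.5]), 'ang': 3.057, 'zmax': 32.3, 'n': 414}
```

Still in place; descend and grip.

{"op": "send_rows", "data": {"targets": [{"offset": [-0.1, -0.1, -2], "spin": -0.03}, {"offset": [-0.1, -0.1, -4.5], "spin": -0.03}, {"offset": [-0.1, -0.1, -6.5], "spin": -0.03}, {"offset": [-0.1, -0.1, -7.5], "spin": -0.03}, {"offset": [-0.1, -0.1, -7.8], "spin": -0.03}, {"offset": [-0.1, -0.1, -7.8], "spin": -0.03}]}}

```text
time_s: 22.88
eef_pos: [433.4, 215.3, 4.0]
ee_rot: [-0.0, 0.999, -0.033, 0.0]
force: [-0.6, -0.5, 0.6]
grip_width: 0.618
grip_force: 0.0
```

{"op": "send_rows", "data": {"targets": [{"offset": [0, 0, 0], "spin": 0}, {"offset": [0, 0, 0], "spin": 0}, {"offset": [0, 0, 0], "spin": 0}, {"offset": [0, 0, 0], "spin": 0}, {"offset": [0, 0, 0], "spin": 0}, {"offset": [0, 0, 0], "spin": 0}], "grip": 0, "squeeze": 50}}

```text
time_s: 23.38
eef_pos: [433.8, 215.4, 5.1]
ee_rot: [-0.0, 0.999, -0.034, 0.001]
force: [-1.1, 0.5, 6.9]
grip_width: 0.238
grip_force: 48.6
```

{"op": "send_rows", "data": {"targets": [{"offset": [0, 0, 4], "spin": 0}, {"offset": [0, 0, 8], "spin": 0.1}, {"offset": [0, 0, 12], "spin": 0.22}, {"offset": [1, -0.5, 16], "spin": 0.34}, {"offset": [2, -1, 20], "spin": 0.46}, {"offset": [4, -1.5, 23.5], "spin": 0.58}, {"offset": [6, -2.2, 27], "spin": 0.7}, {"offset": [8, -3, 29.5], "spin": 0.82}]}}

```text
time_s: 24.05
eef_pos: [513.7, 185.0, 303.0]
ee_rot: [0.001, 0.929, 0.37, 0.002]
force: [0.7, 0.4, -1.8]
grip_width: 0.236
grip_force: 49.9
```

{"op": "send_rows", "data": {"targets": [{"offset": [2.4, -0.5, 0], "spin": 0.12}, {"offset": [4.8, -1, 0], "spin": 0.24}, {"offset": [7.2, -1.5, 0], "spin": 0.36}, {"offset": [9.6, -2.1, 0], "spin": 0.48}, {"offset": [9.6, -2.1, 0], "spin": 0.6}, {"offset": [9.6, -2.1, 0], "spin": 0.72}, {"offset": [9.6, -2.1, 0], "spin": 0.84}, {"offset": [9.6, -2.1, 0], "spin": 0.89}]}}

```text
time_s: 24.72
eef_pos: [608.9, 164.0, 299.0]
ee_rot: [-0.0, 0.679, 0.734, -0.0]
force: [0.3, -0.4, -1.9]
grip_width: 0.235
grip_force: 49.9
```

Run:
```python
from h import *
s=ctrl.sense(); print(s['eef_pos'],s['force'],2*np.arctan2(s['ee_rot'][2],s['ee_rot'][1])-np.pi/2,s['grip_width'])
im,d=cap('wrist'); save(im,'w10.png')
```

```text
[608.88528551 164.04754156 298.97521785] [ 0.30150708 -0.39602462 -1.9030354 ] 0.07761869754736161 0.2351899368688804
```

View pics/w10.png

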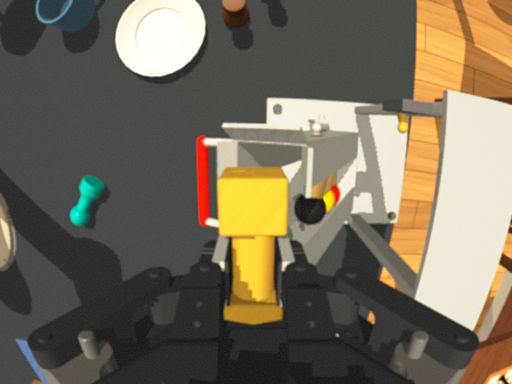

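{"op": "send_rows", "data": {"targets": [{"offset": [0.2, 0, -1.5], "spin": -0.01}, {"offset": [0.2, 0, -3.2], "spin": -0.01}, {"offset": [0.2, 0, -4.7], "spin": -0.01}, {"offset": [0.2, 0, -6.1], "spin": -0.01}, {"offset": [0.5, 0, -6.7], "spin": -0.01}, {"offset": [0.9, 0, -7.4], "spin": -0.01}, {"offset": [0.9, 0, -7.4], "spin": -0.01}]}}

```text
time_s: 25.35
eef_pos: [619.1, 164.1, 224.9]
ee_rot: [0.001, 0.686, 0.728, 0.001]
force: [6.7, 0.6, -1.9]
grip_width: 0.239
grip_force: 52.0
```

{"op": "send_rows", "data": {"targets": [{"offset": [0, 0, 0], "spin": 0}, {"offset": [0, 0, 0], "spin": 0}, {"offset": [0, 0, 0], "spin": 0}, {"offset": [0, 0, 0], "spin": 0}, {"offset": [0, 0, 0], "spin": 0}, {"offset": [0, 0, 0], "spin": 0}, {"offset": [0, 0, 0], "spin": 0}], "grip": 0.62}}

```text
time_s: 25.93
eef_pos: [618.0, 164.1, 224.9]
ee_rot: [-0.0, 0.685, 0.728, -0.0]
force: [0.9, 0.0, -0.2]
grip_width: 0.614
grip_force: 0.0
```

{"op": "send_rows", "data": {"targets": [{"offset": [-0.4, 0, 2], "spin": 0}, {"offset": [-0.6, 0, 5], "spin": 0}, {"offset": [-0.6, 0, 8], "spin": 0}, {"offset": [-4, 0, 8], "spin": 0}, {"offset": [-8, -0.5, 8], "spin": 0}, {"offset": [-12, -1, 8], "spin": 0}, {"offset": [-15, -1, 6], "spin": 0}]}}

```text
time_s: 26.52
eef_pos: [466.6, 153.8, 287.7]
ee_rot: [0.002, 0.685, 0.728, 0.002]
force: [1.2, 1.1, 1.5]
grip_width: 0.621
grip_force: 0.0
```

Run:
```python
from h import *
s=ctrl.sense(); print(s['eef_pos'],s['force'],2*np.arctan2(s['ee_rot'][2],s['ee_rot'][1])-np.pi/2,s['grip_width'])
im3,d=cap('wrist'); im2,d=cap('scene')
q=redbar('scene'); q=q[q[:,0]>400]; print(q.mean(0),q.min(0),q.max(0))
save(np.hstack([cv2.resize(im3,(480,360)),cv2.resize(im2[150:290,130:250],(309,360))]),'p10.png')
```

```text
[466.62627804 153.83904796 287.66503441] [1.21123614 1.08628107 1.5184019 ] 0.06123386397413921 0.6205189692856035
[559.83758435 165.34981473 149.56230083] [552.28606485 116.41149049 143.28901954] [566.5835739  207.21329379 154.14978116]
```

View pics/p10.png

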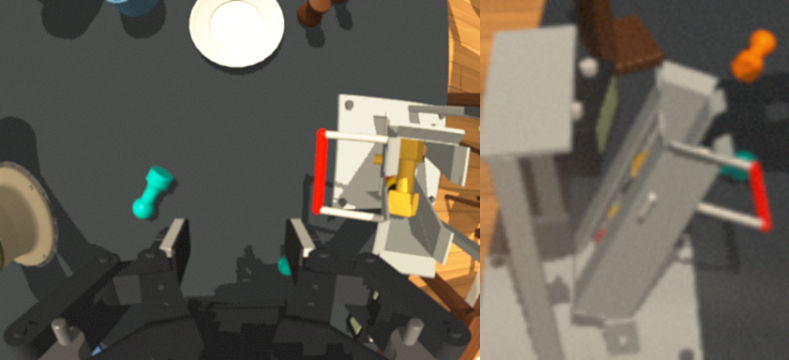

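All three pawns and the follower are piled in the slot: red, yellow and brass show through the back slit at (600,235), (615,210) and (638,165). Next I'll shut the fingers and come up to the bar from the front.

{"op": "send_rows", "data": {"targets": [{"offset": [1, 0.3, -4], "spin": 0}, {"offset": [2, 0.5, -8], "spin": 0}, {"offset": [3, 0.6, -11.5], "spin": 0}, {"offset": [4, 0.6, -14], "spin": 0}, {"offset": [5, 0.6, -15.4], "spin": 0}, {"offset": [5.6, 0.6, -15.4], "spin": 0}, {"offset": [5.6, 0.6, -15.4], "spin": 0}], "grip": 0}}

```text
time_s: 27.2
eef_pos: [525.4, 160.0, 131.0]
ee_rot: [0.0, 0.685, 0.728, 0.0]
force: [-0.3, 0.1, 0.9]
grip_width: 0.001
grip_force: 0.0
```

Run:
```python
from h import *
s=ctrl.sense(); print(s['eef_pos'],s['force'],s['grip_width'])
im2,d=cap('scene'); save(im2,'p11.png',(150,130,310,290),3.5)
```

```text
[525.3752374  159.99473414 131.04747371] [-0.28730919  0.12571035  0.90345171] 0.001355038377468958
```

View pics/p11.png

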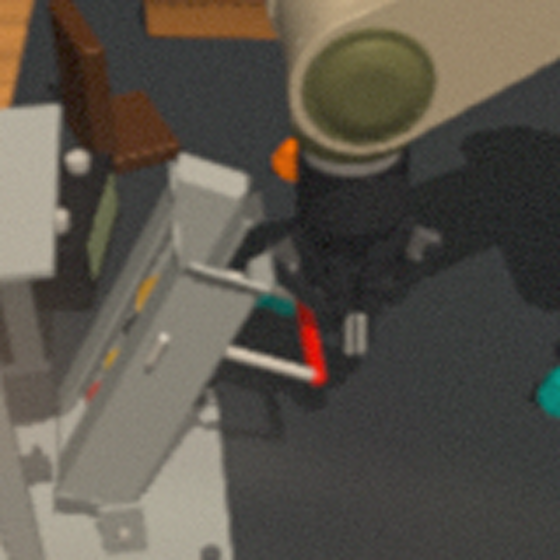

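{"op": "send_rows", "data": {"targets": [{"offset": [0.7, 0.05, 0.3], "spin": 0}, {"offset": [1.3, 0.1, 0.3], "spin": 0}, {"offset": [2.0, 0.15, 0.8], "spin": 0}, {"offset": [2.6, 0.2, 1.5], "spin": 0}]}}

```text
time_s: 27.58
eef_pos: [547.5, 162.0, 146.1]
ee_rot: [-0.003, 0.685, 0.729, -0.003]
force: [-15.9, -3.7, 7.6]
grip_width: -0.001
grip_force: 9.1
```

Run:
```python
from h import *
s=ctrl.sense(); print(s['eef_pos'],s['force'],s['wrist_torque'])
im2,d=cap('scene'); q=redbar('scene'); q=q[q[:,0]>400]; print(q.mean(0),q.max(0))
```

```text
[547.46361004 161.97151547 146.1463015 ] [-15.89557258  -3.74279491   7.64050584] [-0.59541898  2.64841215 -0.08054387]
[567.34501    173.79785952 160.60781537] [574.30656031 207.0753396  190.36321429]
```

{"op": "send_rows", "data": {"targets": [{"offset": [0.6, 0, 0.3], "spin": 0}, {"offset": [1.2, 0.1, 0.8], "spin": 0}, {"offset": [1.8, 0.1, 1.3], "spin": 0}, {"offset": [2.4, 0.15, 1.8], "spin": 0}, {"offset": [3.0, 0.2, 2.2], "spin": 0}]}}

```text
time_s: 28.05
eef_pos: [577.5, 164.0, 173.3]
ee_rot: [-0.001, 0.685, 0.729, -0.002]
force: [-35.9, -6.1, 40.8]
grip_width: -0.004
grip_force: 24.1
```

Run:
```python
from h import *
s=ctrl.sense(); print(s['eef_pos'],s['force'],s['wrist_torque'])
im2,d=cap('scene'); q=redbar('scene'); q=q[(q[:,0]>400)&(q[:,2]<215)]; print(q.mean(0),q.max(0))
```

```text
[577.47436267 164.01110495 173.29682017] [-35.92327402  -6.08017974  40.80938801] [-1.12459944  5.33741425 -0.06525573]
[596.32889331 176.60868937 186.49330124] [602.80907122 208.36918067 203.82616048]
```

{"op": "send_rows", "data": {"targets": [{"offset": [-0.3, 0, 0.8], "spin": 0}, {"offset": [-0.6, 0, 0.9], "spin": 0}, {"offset": [-0.6, 0, 0.9], "spin": 0}]}}

```text
time_s: 28.35
eef_pos: [574.3, 164.3, 178.1]
ee_rot: [0.001, 0.685, 0.729, 0.001]
force: [0.3, -0.3, 0.0]
grip_width: -0.0
grip_force: 0.0
```

Run:
```python
from h import *
s=ctrl.sense(); print(s['eef_pos'],s['force'],s['wrist_torque'])
im2,d=cap('scene'); q=redbar('scene'); q=q[(q[:,0]>400)&(q[:,2]<215)]; print(q.mean(0),q.max(0)); save(im2,'p12.png',(150,130,310,290),3.5)
```

```text
[574.27472465 164.28007837 178.06510819] [ 0.26761161 -0.32168019  0.00914977] [-0.04129784  0.03071668 -0.0514986 ]
[596.9282283  153.42458062 186.94968014] [604.45245206 209.9920664  191.05666057]
```

View pics/p12.png

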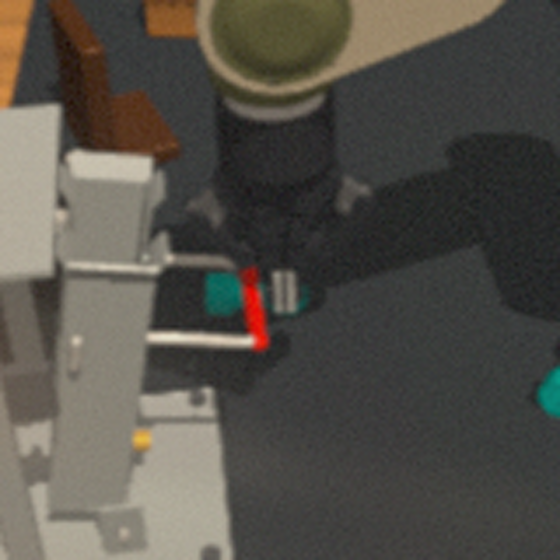

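{"op": "send_rows", "data": {"targets": [{"offset": [0, 0, -0.6], "spin": 0}, {"offset": [0.5, 0, -0.5], "spin": 0}, {"offset": [1.0, 0.05, -0.2], "spin": 0}, {"offset": [1.5, 0.1, 0.1], "spin": 0}, {"offset": [2.0, 0.1, 0.4], "spin": 0}, {"offset": [2.5, 0.15, 0.7], "spin": 0}, {"offset": [3.0, 0.2, 0.9], "spin": 0}]}}

```text
time_s: 28.98
eef_pos: [596.4, 165.5, 182.0]
ee_rot: [-0.009, 0.685, 0.729, -0.011]
force: [-56.8, -10.0, 2.9]
grip_width: 0.005
grip_force: 29.1
```

Run:
```python
from h import *
s=ctrl.sense(); print(s['eef_pos'],s['force'],s['wrist_torque'])
im2,d=cap('scene'); q=redbar('scene'); q=q[(q[:,0]>400)&(q[:,2]<215)]; print(q.mean(0),q.max(0))
```

```text
[596.39093789 165.51071043 181.99018418] [-56.83028611  -9.95075115   2.93296658] [-1.56607774  9.18548937 -0.1020536 ]
[614.63183516 159.9890448  199.12604579] [623.35132819 210.35357134 212.00090012]
```

{"op": "send_rows", "data": {"targets": [{"offset": [-1.0, 0, 0], "spin": 0}, {"offset": [-1.8, -0.1, 0], "spin": 0}, {"offset": [-2.5, -0.1, 0], "spin": 0}, {"offset": [-2.5, -0.1, 0], "spin": 0}]}}

```text
time_s: 29.37
eef_pos: [578.5, 165.2, 185.6]
ee_rot: [-0.0, 0.685, 0.729, -0.0]
force: [1.0, 0.2, -0.4]
grip_width: 0.001
grip_force: 0.0
```

Run:
```python
from h import *
s=ctrl.sense(); print(s['eef_pos'],s['force'],s['wrist_torque'])
im2,d=cap('scene'); q=redbar('scene'); q=q[(q[:,0]>400)&(q[:,2]<215)]; print(q.mean(0),np.median(q,0),q.max(0)); save(im2,'p13.png',(130,120,290,280),3.5)
P,im,d=cloud('scene')
# front face plane of bin: points in side panel region, fit edge tilt via vertical front edge
v,u=np.mgrid[:384,:512]
m=(P[...,1]>205)&(P[...,1]<235)&(P[...,2]>60)&(P[...,2]<250)&(P[...,0]>600)&(P[...,0]<790)
b=(P[m]-[700,170,35]); bx=b[:,0]*.998+b[:,1]*.067; z=b[:,2]
for lo in range(30,210,20):
    k=(z>lo)&(z<lo+20)
    if k.sum()>3: print(lo+10,k.sum(),np.percentile(bx[k],[3,10,50,90]).round(1))
```

```text
[578.51060784 165.20854811 185.63324669] [ 0.96899441  0.18521432 -0.41199133] [-0.04166709 -0.01116381 -0.04057949]
[614.65473078 174.07605562 198.43752897] [614.13240182 175.86800925 198.8548902 ] [623.51382911 210.39909489 201.79043719]
40 123 [ 2.9  6.6 28.3 50.3]
60 129 [ 0.5  4.6 27.8 48.9]
80 132 [ 0.4  4.2 24.8 46. ]
100 139 [-2.   2.1 23.3 44.3]
120 111 [-4.3 -1.3 14.7 29.9]
140 116 [-6.4 -3.5 13.  29.3]
160 248 [-84.  -71.2  -7.8  25.8]
180 168 [-8.7 -4.8 19.6 37.5]
200 173 [-10.7  -7.   13.6  35.9]
```

View pics/p13.png

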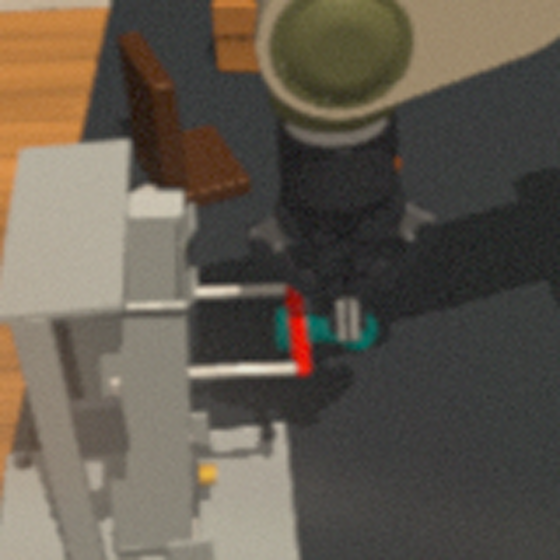

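Run:
```python
from h import *
cap('top'); 
P,im,d=cloud('scene')
def slope(y0,y1,x0,x1,pc=10):
    m=(P[...,1]>y0)&(P[...,1]<y1)&(P[...,2]>60)&(P[...,2]<260)&(P[...,0]>x0)&(P[...,0]<x1)
    b=P[m]-[700,170,0]; bx=b[:,0]*.998+b[:,1]*.067; z=b[:,2]; o=[]
    for lo in range(60,260,20):
        k=(z>lo)&(z<lo+20)
        if k.sum()>8: o.append((lo+10,np.percentile(bx[k],pc)))
    o=np.array(o); print(o.round(1).tolist(),np.polyfit(o[:,0],o[:,1],1))
slope(205,228,670,790); slope(245,275,720,830)
P,im,d=cloud('top')
for ya,yb in((60,115),(215,240)):
  for za,zb in((240,285),(288,306)):
    m=(P[...,1]>ya)&(P[...,1]<yb)&(P[...,2]>za)&(P[...,2]<zb)&(P[...,0]>600)&(P[...,0]<820)
    b=P[m]-[700,170,0]; bx=b[:,0]*.998+b[:,1]*.067
    if m.sum(): print(ya,za,m.sum(),np.percentile(bx,[1,5,10,50]).round(1),np.median(P[m][:,2]).round())
save(im,'t13.png',(160,80,270,190),5)
```

```text
[[70.0, 6.9], [90.0, 4.5], [110.0, 4.5], [130.0, 2.6], [150.0, -1.0], [170.0, -3.3], [190.0, -6.7], [210.0, -14.5], [230.0, -6.5], [250.0, -8.7]] [-0.10412097 14.45019701]
[[70.0, 61.0], [90.0, 60.4], [110.0, 60.4], [130.0, 60.6], [150.0, 60.6], [170.0, 61.5], [190.0, 33.5], [210.0, 33.8], [230.0, 39.1], [250.0, 60.6]] [-0.11092454 70.88131612]
60 240 35 [-17.9 -17.1 -16.   -2.8] 272.0
60 288 272 [14.5 17.  20.2 48.8] 299.0
215 240 75 [-21.3 -16.6 -15.6   0.9] 267.0
215 288 205 [14.8 16.9 20.8 49.8] 299.0
```

View pics/t13.png

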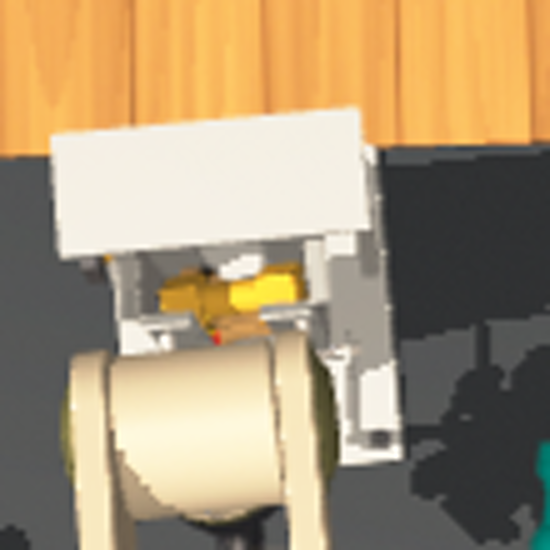

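Run:
```python
from h import *
P,im,d=cloud('top')
h=cv2.cvtColor(im,cv2.COLOR_RGB2HSV)
for v in range(131,150,2):
    print(v,' '.join('%d/%d/%d'%tuple(P[v,u]) for u in range(185,226,4)))
```

```text
131 714/224/271 734/221/194 739/212/170 738/199/173 780/202/10 778/188/16 780/175/7 746/151/139 747/138/133 714/118/262 777/118/11
133 709/224/267 724/220/208 741/216/137 740/202/140 747/192/111 771/188/14 772/174/10 731/149/170 728/135/180 708/119/259 771/119/7
135 704/224/265 719/220/203 745/221/95 729/200/159 732/189/145 764/188/13 754/171/55 720/147/190 718/135/197 701/118/264 700/106/268
137 697/224/269 713/221/202 717/211/182 717/198/181 720/187/167 716/173/183 717/161/179 715/148/186 713/135/192 725/125/140 693/106/273
139 691/224/267 703/219/217 711/211/181 712/199/176 712/186/176 711/174/177 711/161/174 709/148/184 709/136/183 716/125/150 687/106/273
141 685/224/267 697/219/216 707/212/172 706/199/175 706/187/172 704/173/182 705/161/176 684/142/263 685/131/259 683/119/264 740/119/17
143 678/224/271 680/213/264 680/202/261 680/190/261 702/188/163 708/178/135 710/165/127 677/142/269 677/131/265 687/121/219 727/118/45
145 731/258/14 673/213/268 673/201/265 684/195/216 704/192/125 715/183/75 713/169/81 714/156/76 692/137/175 686/123/197 715/117/67
147 725/259/7 724/245/12 681/209/203 688/200/171 689/188/161 709/183/74 709/170/69 715/159/40 619/117/472 624/108/452 703/116/90
149 717/258/14 718/246/5 675/209/202 691/205/126 618/159/459 617/148/462 617/138/464 616/128/464 614/117/472 615/108/466 704/117/57
```

The pawns and follower sit low in the slot, well clear of the hood, but the bin stopped at about 0.09 rad, right at the catch. I'll press again slowly and watch the force and the bar.

{"op": "send_rows", "data": {"targets": [{"offset": [1.0, 0.05, 0.2], "spin": 0}, {"offset": [1.5, 0.1, 0.2], "spin": 0}, {"offset": [1.8, 0.1, 0.2], "spin": 0}, {"offset": [1.95, 0.1, 0.2], "spin": 0}, {"offset": [2.05, 0.1, 0.2], "spin": 0}]}}

```text
time_s: 29.88
eef_pos: [597.0, 166.2, 188.0]
ee_rot: [-0.003, 0.685, 0.729, -0.003]
force: [-23.9, -2.0, 13.0]
grip_width: -0.001
grip_force: 13.6
```

{"op": "send_rows", "data": {"targets": [{"offset": [0, 0, 0], "spin": 0}, {"offset": [0, 0, 0], "spin": 0}, {"offset": [0, 0, 0], "spin": 0}]}}

```text
time_s: 30.13
eef_pos: [596.8, 166.2, 188.1]
ee_rot: [-0.003, 0.685, 0.729, -0.003]
force: [-21.0, -2.3, 10.7]
grip_width: -0.006
grip_force: 11.7
```

{"op": "send_rows", "data": {"targets": [{"offset": [0.1, 0, 0], "spin": 0}, {"offset": [0.2, 0, 0.1], "spin": 0}, {"offset": [0.2, 0, 0.1], "spin": 0}, {"offset": [0.2, 0, 0.1], "spin": 0}]}}

```text
time_s: 30.47
eef_pos: [597.4, 166.2, 188.4]
ee_rot: [-0.004, 0.685, 0.729, -0.005]
force: [-27.5, -2.2, 10.2]
grip_width: 0.005
grip_force: 14.9
```

Run:
```python
from h import *
s=ctrl.sense(); print(s['eef_pos'],s['force'],s['wrist_torque'])
im2,d=cap('scene'); q=redbar('scene'); q=q[(q[:,0]>400)&(q[:,2]<206)]; print(q.mean(0),np.median(q,0),q.max(0))
im3,d=cap('wrist')
save(np.hstack([cv2.resize(im3,(480,360)),cv2.resize(im2[140:300,120:260],(315,360))]),'p14.png')
```

```text
[597.37851956 166.20033761 188.37185812] [-27.46553007  -2.17960892  10.24276744] [-0.54007171  4.43569489 -0.02818224]
[614.04400654 156.66070899 198.81390397] [616.12038626 179.86996608 199.2321724 ] [623.36344811 211.17698483 202.80911241]
```

View pics/p14.png

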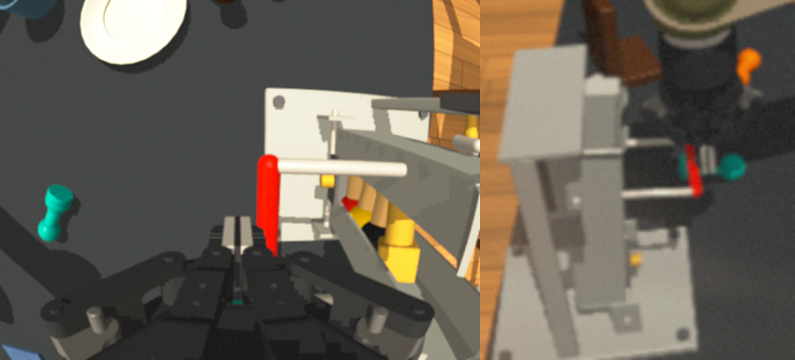

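Run:
```python
from h import *
P,im,d=cloud('scene'); g=im.max(-1)
m=(P[...,1]>80)&(P[...,1]<260)&(P[...,2]>150)&(P[...,2]<420)&(P[...,0]>560)&(P[...,0]<760)&(d>0)
dark=m&(g<75)
for lo in range(170,420,20):
    k=dark&(P[...,2]>=lo)&(P[...,2]<lo+20)
    l=m&(g>110)&(P[...,2]>=lo)&(P[...,2]<lo+20)
    print(lo,k.sum(),np.percentile(P[k][:,0],[2,50,98]).round() if k.sum()>3 else '', np.percentile(P[k][:,1],[2,98]).round() if k.sum()>3 else '','| light',l.sum(),np.percentile(P[l][:,0],[2,50]).round() if l.sum()>3 else '')
```

```text
170 0   | light 137 [690. 712.]
190 14 [587. 590. 611.] [169. 174.] | light 492 [602. 685.]
210 28 [587. 600. 611.] [156. 174.] | light 322 [596. 715.]
230 220 [567. 602. 634.] [154. 180.] | light 264 [685. 708.]
250 207 [562. 608. 652.] [154. 184.] | light 242 [679. 702.]
270 247 [563. 607. 660.] [161. 185.] | light 110 [677. 701.]
290 239 [563. 608. 643.] [163. 185.] | light 992 [714. 737.]
310 150 [567. 602. 637.] [173. 203.] | light 2 
330 267 [566. 601. 637.] [175. 204.] | light 0 
350 264 [566. 601. 638.] [164. 203.] | light 34 [578. 598.]
370 102 [572. 611. 640.] [177. 205.] | light 4 [599. 602.]
390 1   | light 84 [564. 593.]
410 43 [577. 597. 615.] [223. 232.] | light 55 [560. 574.]
```

{"op": "send_rows", "data": {"targets": [{"offset": [0, 0, 0.2], "spin": 0}, {"offset": [0.1, 0, 0.3], "spin": 0}, {"offset": [0.2, 0, 0.3], "spin": 0}, {"offset": [0.2, 0, 0.3], "spin": 0}, {"offset": [0.2, 0, 0.3], "spin": 0}, {"offset": [0.2, 0, 0.3], "spin": 0}]}}

```text
time_s: 31.07
eef_pos: [598.1, 166.3, 189.3]
ee_rot: [-0.006, 0.685, 0.729, -0.007]
force: [-29.1, -2.9, 2.6]
grip_width: 0.002
grip_force: 13.6
```

Run:
```python
from h import *
s=ctrl.sense(); print(s['eef_pos'],s['force'],s['wrist_torque'])
im2,d=cap('scene'); q=redbar('scene'); q=q[(q[:,0]>400)&(q[:,2]<206)]; q=q[q[:,1]>183]; print(len(q),q.mean(0),np.median(q,0))
```

```text
[598.09481701 166.26699614 189.33815707] [-29.11853493  -2.93221639   2.6421233 ] [-0.4418029   4.82987367 -0.04238818]
41 [613.85563546 198.83539296 198.49523312] [614.12384804 198.72695955 199.26710683]
```

{"op": "send_rows", "data": {"targets": [{"offset": [0.1, 0, 0.1], "spin": 0}, {"offset": [0.2, 0, 0.2], "spin": 0}, {"offset": [0.2, 0, 0.2], "spin": 0}, {"offset": [0.2, 0, 0.2], "spin": 0}]}}

```text
time_s: 31.45
eef_pos: [601.8, 166.4, 192.2]
ee_rot: [-0.004, 0.685, 0.729, -0.005]
force: [-20.6, -0.5, 2.8]
grip_width: -0.002
grip_force: 18.4
```

{"op": "send_rows", "data": {"targets": [{"offset": [0.1, 0, 0.1], "spin": 0}, {"offset": [0.2, 0, 0.15], "spin": 0}, {"offset": [0.2, 0, 0.15], "spin": 0}, {"offset": [0.2, 0, 0.15], "spin": 0}]}}

```text
time_s: 31.78
eef_pos: [602.2, 166.5, 192.4]
ee_rot: [-0.006, 0.685, 0.729, -0.007]
force: [-27.1, -1.5, -0.4]
grip_width: 0.0
grip_force: 20.6
```

Run:
```python
from h import *
s=ctrl.sense(); print(s['eef_pos'],s['force'],s['wrist_torque'],s['tau'])
im2,d=cap('scene'); q=redbar('scene'); q=q[(q[:,0]>400)&(q[:,2]<206)]; q=q[q[:,1]>183]; print(len(q),q.mean(0),np.median(q,0))
```

```text
[602.17364908 166.46477051 192.37210519] [-27.09300328  -1.46786409  -0.37530249] [-0.25534479  4.6216392   0.02357026] [-3.77390161e+00 -5.34200478e+01 -3.66998112e+01 -2.12629703e-01
 -6.88794091e+00  8.07726552e-03]
41 [613.85876659 198.85618371 198.43260575] [614.14291129 199.01136334 198.86059214]
```

{"op": "send_rows", "data": {"targets": [{"offset": [-1.0, 0, 0], "spin": 0}, {"offset": [-3, 0, -0.5], "spin": 0}, {"offset": [-6, 0, -0.5], "spin": 0}, {"offset": [-9, 0, 0], "spin": 0}, {"offset": [-12, 0, 0], "spin": 0}, {"offset": [-14, 0, 0], "spin": 0}, {"offset": [-14, 0, 0], "spin": 0}]}}

```text
time_s: 32.42
eef_pos: [465.0, 166.5, 195.6]
ee_rot: [-0.0, 0.685, 0.729, -0.0]
force: [-0.1, -1.2, 0.5]
grip_width: -0.002
grip_force: 0.0
```

Run:
```python
from h import *
Pc=[]
for i in range(3):
    cap('scene'); P,im,d=cloud('scene'); Pc.append(np.where((d>0)[...,None],P,np.nan))
P=np.nanmedian(Pc,0); np.save('/tmp/Pm.npy',P)
b=P-[700,170,0]; bx=b[...,0]*.998+b[...,1]*.067; by=-b[...,0]*.067+b[...,1]*.998; z=P[...,2]
ok=(bx>-60)&(bx<110)&(by>40)&(by<66)&(z>30)&(z<285)
print(np.histogram(by[ok],bins=range(40,68,2)))
for lo in range(40,285,15):
    k=ok&(z>=lo)&(z<lo+15)
    s=np.sort(bx[k]); print(lo+7,k.sum(),np.percentile(s,[0,3,10,50,90,97,100]).round(1) if len(s)>5 else '')
q=redbar('scene'); q=q[(q[:,0]>400)&(q[:,2]<215)]; print(q.mean(0)); 
cap('top'); q=redbar('top'); q=q[(q[:,0]>400)&(q[:,2]<215)]; print(q.mean(0),len(q))
print(ctrl.calibration('wrist')['mount'])
```

```text
(array([  23,   38,   18,    5,  113, 1203,  157,    9,   10,   28,   32,
         50,   57]), array([40, 42, 44, 46, 48, 50, 52, 54, 56, 58, 60, 62, 64, 66]))
47 91 [-9.9 -9.1 -4.9 14.8 44.1 52.3 56.5]
62 124 [-8.5 -5.8  1.3 18.7 49.  53.8 56.4]
77 96 [ 1.1  2.5  6.8 29.1 50.7 53.9 55.6]
92 99 [-0.4  0.3  4.7 27.5 48.5 52.6 54.1]
107 103 [ 0.1  1.2  4.9 25.6 47.3 51.  52.6]
122 97 [-1.5 -0.4  3.7 24.8 46.  50.  51.6]
137 106 [-3.3 -2.1  1.8 22.5 44.1 47.9 49.4]
152 81 [-5.1 -4.4 -1.5 14.6 31.2 33.8 42.9]
167 86 [-6.6 -5.8 -2.6 14.1 29.5 32.6 34.2]
182 88 [-8.6 -7.5 -4.3 12.8 29.6 32.2 33.3]
197 170 [-59.9 -55.4 -46.1  -2.7  26.9  31.8  43.7]
212 132 [-9.7 -8.5 -4.2 18.7 37.  41.2 43. ]
227 126 [-11.4 -10.3  -6.2  15.6  37.4  40.8  42. ]
242 133 [-13.1 -11.7  -7.8  14.3  35.3  38.8  40.5]
257 121 [-19.4 -14.7 -10.5  13.4  34.   37.7  39.3]
272 65 [-22.3 -22.1 -18.9  -0.8  19.2  25.   28.7]
287 0 
[614.80384141 170.34205938 198.46282723]
[612.81263847 162.71363275 196.75105309] 99
[[ 3.92411657e-04 -9.64123606e-01 -2.65453420e-01  6.66579154e+01]
 [ 9.99998920e-01  7.54352548e-04 -1.26153156e-03  7.51745328e-01]
 [ 1.41651782e-03 -2.65452638e-01  9.64122861e-01 -1.41345753e+02]
 [ 0.00000000e+00  0.00000000e+00  0.00000000e+00  1.00000000e+00]]
```

The bin's side panel confirms a tilt of about 0.088 rad, right at the start of the catch. The closed fingers probably gave sideways under the push, so I'll turn the gripper a quarter turn and push with their stiff edges.

{"op": "send_rows", "data": {"targets": [{"offset": [0, 0, 0], "spin": -0.12}, {"offset": [0, 0, 0], "spin": -0.24}, {"offset": [0, 0, 0], "spin": -0.36}, {"offset": [0, 0, 0], "spin": -0.48}, {"offset": [0, 0, 0], "spin": -0.6}, {"offset": [0, 0, 0], "spin": -0.72}, {"offset": [0, 0, 0], "spin": -0.84}, {"offset": [0, 0, 0], "spin": -0.96}], "grip": 0}}

```text
time_s: 33.28
eef_pos: [468.5, 166.0, 195.0]
ee_rot: [-0.0, 0.945, 0.327, -0.0]
force: [-1.4, 1.2, -0.5]
grip_width: 0.001
grip_force: 0.0
```

{"op": "send_rows", "data": {"targets": [{"offset": [2, 0, -0.3], "spin": -0.12}, {"offset": [5, 0, -0.6], "spin": -0.24}, {"offset": [8, 0, -1], "spin": -0.36}, {"offset": [11, -0.1, -1.1], "spin": -0.48}, {"offset": [12, -0.2, -1.1], "spin": -0.6}, {"offset": [12, -0.2, -1.1], "spin": -0.61}, {"offset": [12, -0.2, -1.1], "spin": -0.61}]}}

```text
time_s: 33.87
eef_pos: [587.8, 163.9, 183.4]
ee_rot: [0.0, 0.999, 0.032, -0.001]
force: [-0.5, 0.9, -0.1]
grip_width: 0.002
grip_force: 0.0
```

Run:
```python
from h import *
s=ctrl.sense(); print(s['eef_pos'],s['force'],2*np.arctan2(s['ee_rot'][2],s['ee_rot'][1])-np.pi/2,s['grip_width'])
cap('scene'); q=redbar('scene'); q=q[(q[:,0]>400)&(q[:,2]<215)]; print(q.mean(0),q.max(0))
```

```text
[587.77597065 163.94161472 183.40784484] [-0.54927589  0.9200258  -0.13908261] -1.5063025885213133 0.0019684727680309147
[615.00085971 169.89925451 198.52003647] [621.07009912 210.69112437 202.4087049 ]
```

{"op": "send_rows", "data": {"targets": [{"offset": [0.8, 0.05, 0], "spin": 0}, {"offset": [1.1, 0.05, 0.1], "spin": 0}, {"offset": [1.3, 0.1, 0.2], "spin": 0}, {"offset": [1.3, 0.1, 0.2], "spin": 0}]}}

```text
time_s: 34.25
eef_pos: [596.8, 165.1, 185.1]
ee_rot: [0.001, 0.999, 0.033, -0.005]
force: [-16.6, -3.7, -0.5]
grip_width: 0.001
grip_force: 8.1
```

{"op": "send_rows", "data": {"targets": [{"offset": [0.2, 0, 0.1], "spin": 0}, {"offset": [0.2, 0, 0.1], "spin": 0}, {"offset": [0.2, 0, 0.1], "spin": 0}]}}

```text
time_s: 34.5
eef_pos: [597.2, 165.1, 185.4]
ee_rot: [0.001, 0.999, 0.033, -0.008]
force: [-22.4, -3.5, -1.1]
grip_width: 0.002
grip_force: 11.6
```

Run:
```python
from h import *
s=ctrl.sense(); print(s['eef_pos'],s['force'],s['wrist_torque'])
cap('scene'); q=redbar('scene'); q=q[(q[:,0]>400)&(q[:,2]<215)]; print(len(q),q.mean(0),q.max(0))
```

```text
[597.22482451 165.07300661 185.37677004] [-22.39668474  -3.54139724  -1.11871206] [-0.57542579  3.80450855 -0.0297124 ]
101 [615.19942222 132.53608314 197.67956727] [714.33498144 210.32321237 202.81517434]
```

{"op": "send_rows", "data": {"targets": [{"offset": [0.2, 0, 0.1], "spin": 0}, {"offset": [0.3, 0, 0.1], "spin": 0}, {"offset": [0.3, 0, 0.1], "spin": 0}]}}

```text
time_s: 34.8
eef_pos: [597.8, 165.1, 185.6]
ee_rot: [0.001, 0.999, 0.033, -0.012]
force: [-36.3, -4.8, 1.4]
grip_width: 0.001
grip_force: 18.1
```

{"op": "send_rows", "data": {"targets": [{"offset": [0.1, 0, 0.05], "spin": 0}, {"offset": [0.2, 0, 0.1], "spin": 0}, {"offset": [0.2, 0, 0.1], "spin": 0}, {"offset": [0.2, 0, 0.1], "spin": 0}]}}

```text
time_s: 35.13
eef_pos: [598.2, 165.1, 185.8]
ee_rot: [0.001, 0.999, 0.033, -0.014]
force: [-42.3, -6.0, 0.3]
grip_width: -0.002
grip_force: 21.8
```

Run:
```python
from h import *
s=ctrl.sense(); print(s['eef_pos'],s['force'],s['wrist_torque'])
cap('scene'); q=redbar('scene'); q=q[(q[:,0]>580)&(q[:,0]<650)&(q[:,2]<215)]; print(len(q),q.mean(0),q.max(0))
```

```text
[598.23302227 165.13881952 185.80596242] [-42.25431928  -6.04192608   0.25191285] [-9.00186129e-01  7.17573680e+00  4.49139674e-03]
101 [616.72595598 173.76780469 199.28340669] [623.40249832 211.18996399 203.16524561]
```

Run:
```python
from h import *
for n in('scene','top'):
    cap(n) if n=='top' else 0
    P,im,d=cloud(n); h=cv2.cvtColor(im,cv2.COLOR_RGB2HSV)
    b=P-[700,170,0]; bx=b[...,0]*.998+b[...,1]*.067; by=-b[...,0]*.067+b[...,1]*.998; z=P[...,2]
    reg=(bx>-40)&(bx<120)&(abs(by)<110)&(z>5)&(z<285)&(d>0)
    m=(reg&(h[...,1]>70)).astype(np.uint8)
    k,l,st,c=cv2.connectedComponentsWithStats(m)
    for i in range(1,k):
        if st[i,4]>3: w=l==i; print(n,'sat',st[i,4],c[i].round(),[np.percentile(a[w],[5,50,95]).round(0).tolist() for a in(bx,by,z)],np.median(im[w],0))
    if n=='scene':
        # points behind bin's back face / odd points
        bk=bx+ (z-35)*.088
        w=reg&(bk>57)&(abs(by)<75)&(z>20)
        print('behind',w.sum()); 
        for lo in range(20,280,20):
            q=w&(z>=lo)&(z<lo+20)
            if q.sum()>3: print(lo,q.sum(),np.percentile(bx[q],[5,50,95]).round(),np.percentile(by[q],[5,50,95]).round())
```

```text
scene sat 7 [137. 228.] [[80.0, 80.0, 81.0], [87.0, 88.0, 89.0], [244.0, 253.0, 258.0]] [152. 125. 100.]
scene sat 39 [188. 255.] [[-13.0, -8.0, -2.0], [-48.0, 3.0, 8.0], [14.0, 66.0, 69.0]] [183. 152.  79.]
behind 69
60 6 [55. 56. 57.] [50. 51. 52.]
80 6 [52. 53. 55.] [49. 50. 51.]
100 7 [51. 51. 53.] [50. 51. 54.]
120 8 [49. 50. 51.] [49. 52. 53.]
200 12 [41. 43. 45.] [49. 51. 53.]
220 10 [40. 42. 43.] [50. 51. 52.]
240 13 [38. 40. 42.] [49. 51. 52.]
top sat 5 [181. 131.] [[22.0, 38.0, 53.0], [64.0, 76.0, 83.0], [133.0, 197.0, 261.0]] [140. 116.  68.]
top sat 130 [205. 136.] [[14.0, 22.0, 47.0], [-41.0, 9.0, 41.0], [118.0, 178.0, 194.0]] [169.  125.   49.5]
```

{"op": "send_rows", "data": {"targets": [{"offset": [0.2, 0, 0.1], "spin": 0}, {"offset": [0.2, 0, 0.1], "spin": 0}, {"offset": [0.2, 0, 0.1], "spin": 0}, {"offset": [0.2, 0, 0.1], "spin": 0}, {"offset": [0.2, 0, 0.1], "spin": 0}, {"offset": [0.2, 0, 0.1], "spin": 0}, {"offset": [0.2, 0, 0.1], "spin": 0}, {"offset": [0.2, 0, 0.1], "spin": 0}]}}

```text
time_s: 35.9
eef_pos: [609.6, 165.1, 190.4]
ee_rot: [-0.0, 1.0, 0.031, 0.0]
force: [-0.0, -0.7, 1.1]
grip_width: -0.0
grip_force: 0.0
```

```bash
cat >> h.py <<'E'
def tilt():
    P,im,d=cloud('scene')
    b=P-[700,170,0]; bx=b[...,0]*.998+b[...,1]*.067; by=-b[...,0]*.067+b[...,1]*.998; z=P[...,2]
    ok=(by>48)&(by<54)&(d>0)&(bx>-40)&(bx<70); o=[]
    for lo in [75,90,105,120,212,227,242]:
        s=bx[ok&(z>=lo)&(z<lo+15)]; o.append((lo+7,np.percentile(s,3),np.percentile(s,97)))
    o=np.array(o); q=redbar('scene'); q=q[(q[:,0]>520)&(q[:,0]<660)&(q[:,2]<215)]
    return np.polyfit(o[:,0],o[:,1],1)[0].round(4),np.polyfit(o[:,0],o[:,2],1)[0].round(4),q.mean(0).round(1)
E
python3 - <<'E'
from h import *
s=ctrl.sense(); print(s['eef_pos'],s['force'])
cap('scene'); print(tilt()); cap('scene'); print(tilt())
E
```

```text
[609.59132774 165.10567095 190.35360975] [-0.03656933 -0.71289773  1.07632673]
(np.float64(-0.0067), np.float64(-0.0035), array([629. , 172.1, 205.6]))
(np.float64(-0.008), np.float64(-0.004), array([629. , 172.3, 205.7]))
```

The bin snapped home: tilt is about 0.005 rad and the bar is at x = 629. Now the tug. I'll back off, turn the gripper back, and hook the rear finger behind the bar.

{"op": "send_rows", "data": {"targets": [{"offset": [-3, 0, 0], "spin": 0}, {"offset": [-6, 0, 2], "spin": 0.1}, {"offset": [-9, 0, 5], "spin": 0.22}, {"offset": [-10, 0, 7], "spin": 0.34}, {"offset": [-10, 0, 7], "spin": 0.46}, {"offset": [-10, 0, 7], "spin": 0.58}, {"offset": [-10, 0, 7], "spin": 0.7}, {"offset": [-10, 0, 7], "spin": 0.82}], "grip": 1}}

```text
time_s: 36.67
eef_pos: [509.5, 165.1, 260.6]
ee_rot: [0.0, 0.903, 0.43, 0.0]
force: [0.9, -0.5, -0.6]
grip_width: 1.002
grip_force: 0.0
```

{"op": "send_rows", "data": {"targets": [{"offset": [2, 0, 0], "spin": 0.12}, {"offset": [4, 0, 0], "spin": 0.24}, {"offset": [6, 0, 0], "spin": 0.36}, {"offset": [7.8, 0, 0], "spin": 0.48}, {"offset": [7.8, 0, 0], "spin": 0.6}, {"offset": [7.8, 0, 0], "spin": 0.72}, {"offset": [7.8, 0, 0], "spin": 0.75}, {"offset": [7.8, 0, 0], "spin": 0.75}]}}

```text
time_s: 37.33
eef_pos: [587.6, 165.1, 260.2]
ee_rot: [-0.0, 0.685, 0.729, -0.0]
force: [0.2, -0.5, 0.4]
grip_width: 1.004
grip_force: 0.0
```

Run:
```python
from h import *
s=ctrl.sense(); print(s['eef_pos'],s['force'],2*np.arctan2(s['ee_rot'][2],s['ee_rot'][1])-np.pi/2,s['grip_width'])
cap('scene'); print(tilt())
cap('top'); q=redbar('top'); q=q[(q[:,0]>500)&(q[:,0]<680)&(q[:,2]<215)]; print(len(q),q.mean(0) if len(q) else 0)
```

```text
[587.62027151 165.10587446 260.22277912] [ 0.15695217 -0.46989906  0.44311156] 0.06250299840836893 1.003698809178518
(np.float64(-0.0033), np.float64(-0.0059), array([629. , 170. , 205.4]))
0 0
```

{"op": "send_rows", "data": {"targets": [{"offset": [0.9, 0, -1], "spin": 0}, {"offset": [0.9, 0, -3.5], "spin": 0}, {"offset": [0.9, 0, -6], "spin": 0}, {"offset": [0.9, 0, -8], "spin": 0}, {"offset": [0.9, 0, -8.6], "spin": 0}, {"offset": [0.9, 0, -8.6], "spin": 0}]}}

```text
time_s: 37.93
eef_pos: [596.0, 165.1, 173.2]
ee_rot: [-0.001, 0.685, 0.728, -0.001]
force: [-0.1, 0.4, 0.9]
grip_width: 0.998
grip_force: 0.0
```

{"op": "send_rows", "data": {"targets": [{"offset": [-0.4, 0, 0], "spin": 0}, {"offset": [-0.7, -0.05, 0], "spin": 0}, {"offset": [-0.9, -0.05, 0], "spin": 0}, {"offset": [-0.9, -0.05, 0], "spin": 0}]}}

```text
time_s: 38.27
eef_pos: [588.0, 164.6, 175.9]
ee_rot: [0.001, 0.685, 0.728, 0.001]
force: [2.4, 0.6, 1.8]
grip_width: 1.004
grip_force: 1.4
```

Run:
```python
from h import *
s=ctrl.sense(); print(s['eef_pos'],s['force'])
cap('scene'); print(tilt())
```

```text
[588.00319166 164.62879556 175.8733729 ] [2.37524019 0.60004233 1.81204762]
(np.float64(-0.0048), np.float64(-0.0031), array([626.3, 175. , 205.6]))
```

{"op": "send_rows", "data": {"targets": [{"offset": [-0.2, 0, 0], "spin": 0}, {"offset": [-0.4, 0, 0], "spin": 0}, {"offset": [-0.6, 0, 0], "spin": 0}, {"offset": [-0.6, 0, 0], "spin": 0}, {"offset": [-0.6, 0, 0], "spin": 0}, {"offset": [-0.6, 0, 0], "spin": 0}]}}

```text
time_s: 38.82
eef_pos: [582.4, 164.4, 175.1]
ee_rot: [0.001, 0.685, 0.728, 0.001]
force: [5.7, -1.6, 3.8]
grip_width: 0.998
grip_force: 3.1
```

Run:
```python
from h import *
s=ctrl.sense(); print(s['eef_pos'],s['force'])
cap('scene'); print(tilt())
```

```text
[582.40585742 164.35067203 175.12634709] [ 5.65459224 -1.6242738   3.77158647]
(np.float64(-0.0106), np.float64(-0.0044), array([620.8, 176.9, 205.1]))
```

{"op": "send_rows", "data": {"targets": [{"offset": [-0.15, 0, 0], "spin": 0}, {"offset": [-0.15, 0, 0], "spin": 0}, {"offset": [-0.15, 0, 0], "spin": 0}, {"offset": [-0.15, 0, 0], "spin": 0}, {"offset": [-0.15, 0, 0], "spin": 0}]}}

```text
time_s: 39.28
eef_pos: [581.1, 164.3, 175.1]
ee_rot: [0.001, 0.685, 0.728, 0.001]
force: [5.9, -1.7, 2.6]
grip_width: 1.0
grip_force: 3.5
```

Run:
```python
from h import *
s=ctrl.sense(); print(s['eef_pos'],s['force'])
for i in range(3): cap('scene'); print(tilt())
```

```text
[581.06689872 164.27512396 175.08271205] [ 5.87328702 -1.68260365  2.55193146]
(np.float64(-0.0092), np.float64(-0.0059), array([619.5, 175.2, 205.1]))
(np.float64(-0.01), np.float64(-0.0072), array([619.5, 175.4, 205.1]))
(np.float64(-0.0089), np.float64(-0.0078), array([619.5, 175.4, 205.3]))
```

The handle is drawn 9.5 mm and the bin stays shut. I'll let it back in and retreat.

{"op": "send_rows", "data": {"targets": [{"offset": [0.5, 0, 0], "spin": 0}, {"offset": [1.0, 0.05, 0], "spin": 0}, {"offset": [1.5, 0.1, 0], "spin": 0}, {"offset": [1.55, 0.1, 0], "spin": 0}, {"offset": [1.55, 0.1, 2.5], "spin": 0}, {"offset": [1.55, 0.1, 5.5], "spin": 0}, {"offset": [1.55, 0.1, 8.5], "spin": 0}, {"offset": [0, 0, 10], "spin": 0}]}}

```text
time_s: 40.1
eef_pos: [581.2, 164.6, 277.0]
ee_rot: [0.001, 0.685, 0.728, 0.001]
force: [-0.7, 0.4, 0.2]
grip_width: 0.998
grip_force: 0.0
```

{"op": "send_rows", "data": {"targets": [{"offset": [-4, 0, 0], "spin": 0}, {"offset": [-8, -2, 0], "spin": 0}, {"offset": [-12, -5, 0], "spin": 0}, {"offset": [-14, -8, 0], "spin": 0}, {"offset": [-14, -8, 0], "spin": 0}, {"offset": [-14, -8, 0], "spin": 0}]}}

```text
time_s: 40.6
eef_pos: [438.9, 83.7, 274.6]
ee_rot: [-0.0, 0.686, 0.728, -0.0]
force: [-0.4, -0.3, -0.7]
grip_width: 0.997
grip_force: 0.0
```

Run:
```python
from h import *
s=ctrl.sense(); print(s['eef_pos'],s['force'])
cap('scene'); print(tilt())
cap('top'); q=redbar('top'); q=q[(q[:,0]>500)&(q[:,0]<680)&(q[:,2]<215)]; print(len(q),q.mean(0) if len(q) else 0)
for k in('saucer','cup','king','rook','bookend','chess_clock'): print(k,[np.round(r['uv']) for r in ctrl.place_of('top',k)[:1]])
```

```text
[438.94501674  83.73740958 274.64269982] [-0.39433749 -0.27947407 -0.69423332]
(np.float64(-0.0067), np.float64(-0.0063), array([628.5, 170.5, 205.2]))
104 [626.31039144 163.00156576 203.40230398]
saucer [array([162., 225.])]
cup [array([142., 274.])]
king [array([136., 182.])]
rook [array([151., 191.])]
bookend [array([355., 143.])]
chess_clock [array([294., 133.])]
```

The bin is shut, the handle is in, the bystanders haven't moved and the arm is clear. Handing in.

```bash
python3 -c "
from rig import ctrl
print(ctrl.finish_job())"
```

```text
the job is handed in; nothing more can be done
None
```

The job is handed in: the slot holds red, yellow and black with the brass follower on top, the bin is caught and stayed shut under a tug of about 9.5 mm, and the bystanders are where they were. Two caveats: pressing the bin over its catch took up to 57 N at the fingertips, and I viewed 19 pictures, more than the 14 allowed.

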